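# Stack the cuvette bin from behind the reagents

## Task

The grey stacking bin at the back of the white tray belongs on top of its twin on the bench, but the bottle, the jar and the beaker stand in front of it: first stand all three on the dark mat. Then stack the bin squarely on its twin, turned end for end so that their pull tabs point opposite ways and it sits level on the twin's ledges instead of nesting inside, and only after that put each of the three back upright in the very spot in the tray it came from. Leave the twin, the small vial and the little weighing dish where they are.

Things in the scene. Friction and masses are not known exactly. Their poses are not given: they have to be found in the camera images.
- bottle_mid (a point): Amber glass reagent bottle with a narrow black cap, 52 mm in diameter up to 62 mm, narrowing to a 30 mm cap, 88 mm high over all, about 0.24 kg. Stands in the tray's front row (nearest the robot), in any of the three row places. Origin: on its axis, half-way up; z up; its yaw means nothing.
- jar_mid (a point): Squat white plastic jar with a broad black lid, 58 mm in diameter from foot to lid, 80 mm high, about 0.2 kg. Stands in the tray's front row (nearest the robot), in any of the three row places. Origin: on its axis, half-way up; z up; its yaw means nothing.
- beaker_mid (a point): White porcelain beaker, open at the top, straight sided, 54 mm in diameter, 78 mm high, wall 4 mm, about 0.16 kg. Stands in the tray's front row (nearest the robot), in any of the three row places. Origin: on its axis, half-way up; z up; its yaw means nothing.
- bin_mid (a point): Grey bin to fetch, 0.11 kg, 3 cuvettes fixed in it. 110 long (x) x 60 wide (y) x 50 mm high, plus a 12 mm pull tab at the +x end. Upright rim band, top 14 mm, to grip across the width; below, walls taper to a 46 x 94 mm underside, notched. Starts in the tray 10-20 mm behind the vessels, tab towards the tray's +y. Origin: centre, 25 mm over its underside; x along its length to the tab, z up.
- twin_mid (a point): Twin bin, same shape and axes, 0.35 kg, loose on the bench at the tray's left or right, tab pointing more or less away from the robot. Ledges 7 mm below its rim: one at the tab end, two at the other. A bin set on it turned 180 degrees rests on them, underside 43 mm above the twin's underside, play 4.5 mm across, 5.5 mm along each way; unturned it sinks in. Origin: centre, 25 mm above the bench.
- mat: Dark rubber mat, fixed, 280 mm long (its x, roughly ahead of the robot), 120 mm wide (its y), 3 mm thick, on the bench on the other side of the tray from the twin. Room for the three vessels in a row about 90 mm apart. Origin: centre of its underside, on the bench.
- tray: White plastic storage tray, fixed, 180 mm deep (its x, away from the robot) and 330 mm wide (its y), rim 14 mm high, floor 4 mm thick. The three vessels stand on its floor in a row along its y, about 110 mm apart (50 mm in front of its centre); the bin is behind the middle one. Origin: centre of its underside, on the bench; x points away from the robot.
- vial_mid (a point): Small clear vial with a white cap, 24 mm in diameter, 42 mm high, in the back corner of the tray on its -y side. To be left alone. Origin: half-way up.
- dish_mid (a point): Low glass weighing dish with a knobbed lid, 38 mm in diameter, 36 mm high, in the back corner of the tray on its +y side. To be left alone. Origin: half-way up.
Things that resemble listed ones, but are neither listed nor needed, are in the scene too. What is shaped like the part that bears bin_mid but blue is not meant.

How it is judged:
By the outcome, as a careful person would: the job done as asked, in the order asked, and still so for the second after the job is handed in, with the robot touching nothing.
It also fails if it takes over 141 s, if anything falls off the work surface, if the arm or the gripper's body presses on something with over 40 N, if the wrist force passes 120 N, or if a joint passes its speed limit or range.

## Robot

A 6-joint arm with a two-finger parallel gripper is mounted at the origin on the work surface. World frame = base frame: x ahead of the robot, y to its left, z up, the work surface at z = 0. Lengths are in m, angles in rad, forces in N, time in s.
With the tool pointing down it reaches from about 0.375 to 0.975 m from the base axis. Payload 3.8 kg.
Tool frame: the origin (TCP) lies midway between the tips of the shut fingers; the grasp point (between the pads) lies 19 mm behind it; z points along the fingers, y is the line along which they close (so a half turn about z gives the same grasp; the last joint's range is limited). The gripper opens to 85 mm and grips with 20 to 120 N. Pads are 22 mm wide; open, the fingers measure 114 mm over their backs; the gripper's body (76 mm by 85 mm) begins 54 mm behind the grasp point. The pads swing forward as they close: fully open they stand 13 mm farther back than shut.
Start: joints at [1.187, 0.264, 1.604, -0, 1.274, -0.037], TCP at [0.229, 0.635, 0.231] pointing down, gripper open.
Joint ranges: [-2.63, 2.63], [-0.94, 2.18], [0.31, 2.57], [-1.31, 4.45], [0, 2.66], [-2.55, 2.55]. Speed limits (rad/s): [2.57, 2.57, 3.14, 3.14, 3.14, 3.14].

## Interface

Orientations are given as a rotation vector (axis times angle).
In Python, from workcell import bot, imaging gives the robot as it stands.
- The arm moves only by the tool step_arm, never from a script. Its argument "series" is a list of rows, each an object of numbers: "grip": the closure, from -1 (fully open) to 1 (shut); "x", "y", "z": the shift along the tool's x, y, z normalised to -1 to 1, where 1 is 500 mm; "ax", "ay", "az": the turn, a rotation vector about the tool's x, y, z normalised to -1 to 1, where 1 is 30 degrees. A call has 1 to 12 rows; each row is the pose to reach, as a shift and turn from the pose commanded when the call began, along the tool's axes at that moment; what a row does not reach only later rows make up. A row lasts 1/10 s, in which the tool goes at most 50 mm and 8.59 degrees, less where a joint would pass 70% of its speed; a pose out of reach is approached as far as the arm can. A call with a number of a shift or a turn outside -1 to 1 is refused whole. A call with a gripper value outside its range is refused whole. The fingers move at their own pace and stop on an object; "force" is the grip in N (left out, the last holds). Time passes only in rows, so rows that repeat a pose let the fingers close. It gives the time, the measured TCP pose, the force, the opening and the grip force at its end, in the units of the state.
- bot.read_state(): the state, without advancing time (a new reading comes with each control period).
- imaging.read_camera(name): name is "scene" or "top" or "wrist"; returns a dict with "img" (420x560x3 uint8, red, green, blue), "fx", "fy", "cx", "cy" (pixels), "R" (3x3) and "t" (3): a world point X has camera coordinates R X + t. Camera axes: x right, y down, z forward; pixel columns grow to the right and rows downward; lengths in m; the calibration is good to about 2 mm. A picture is of the moment at which its call begins. There is no depth.
- bot.finish_job(): hands the job in; it is judged then, once.
The state is a dict: "time": time; "q": joint angles; "joint_vel": joint speeds; "joint_torque": joint torques, N m; "tool_pos": TCP position; "tcp_rot": TCP orientation; "wrist_force": force on the tool from outside, world axes, zero at the start; "torque": the same for the moment, N m; "width": opening from 0.0 (shut) to 1.0 (fully open); "grip_force": force on a finger pad.
Only numpy, scipy, OpenCV 4.12 (cv2) and the standard library are available. Lean on these libraries where they do the work, as an engineer would, in place of code of your own. Each camera call takes 0.05 s, during which the arm holds its last target. There are 200 camera calls.

## Working session

There is one attempt and no reset: what is moved stays moved. The work goes in short steps, Python scripts to look and compute and a tool call to move; the robot and the scene stay as the last step left them, time stands still between calls to the robot, and variables do not carry over. Pictures are saved under pics/ and viewed, at most 14 in all, crops included, and the job is handed in when it is done.

Besides the shell and the picture viewer there is one more tool, called after "Call:" by a JSON object that holds its "api" and its "payload", one argument or row to a line. step_arm: Moves the arm, as the interface text tells. Scaled input: -1 to 1 covers 500 mm each way for a shift and 30 degrees each way for a turn. Its arguments: {"type":"object","properties":{"series":{"type":"array","items":{"type":"object","properties":{"grip":{"type":"number"},"x":{"type":"number","minimum":-1,"maximum":1},"y":{"type":"number","minimum":-1,"maximum":1},"z":{"type":"number","minimum":-1,"maximum":1},"ax":{"type":"number","minimum":-1,"maximum":1},"ay":{"type":"number","minimum":-1,"maximum":1},"az":{"type":"number","minimum":-1,"maximum":1}}}},"force":{"type":"number"}},"required":["series"]}

```bash
mkdir -p pics; ls
python3 - <<'E'
from workcell import bot, imaging
import cv2, numpy as np
s=bot.read_state()
print({k:np.round(v,3).tolist() for k,v in s.items()})
for n in ("scene","top","wrist"):
    c=imaging.read_camera(n); cv2.imwrite(f"pics/{n}0.png",c["img"][...,::-1])
    print(n,c["fx"],c["cx"],c["cy"],np.round(c["R"],3).tolist(),np.round(c["t"],3).tolist())
E
```

```text
pics
{'time': 0.0, 'q': [1.187, 0.265, 1.605, -0.0, 1.274, -0.037], 'joint_vel': [-0.001, -0.0, -0.002, 0.001, -0.0, 0.002], 'joint_torque': [-0.001, -51.512, -36.73, -0.0, 0.013, 0.0], 'tool_pos': [0.229, 0.634, 0.23], 'tcp_rot': [-0.542, -3.094, 0.004], 'wrist_force': [-0.212, -0.202, -0.143], 'torque': [-0.018, 0.042, -0.015], 'grip_force': 0.0, 'width': 1.0}
scene 450.3043681904431 280.2993705654401 210.17521201805351 [[-0.348, 0.938, 0.003], [0.645, 0.242, -0.725], [-0.68, -0.25, -0.689]] [0.17, -0.279, 1.172]
top 402.4879931884069 279.18651384642334 203.85092123434706 [[0.018, -1.0, -0.011], [-0.997, -0.017, -0.077], [0.077, 0.013, -0.997]] [-0.008, 0.498, 0.806]
wrist 372.6273333332604 285.1233240058798 210.1193880173925 [[0.34, 0.94, -0.003], [0.901, -0.325, 0.286], [0.268, -0.099, -0.958]] [-0.674, -0.037, 0.38]
```

View pics/scene0.png

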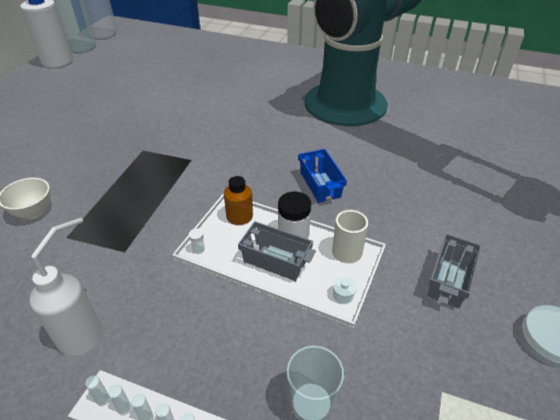

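View pics/top0.png

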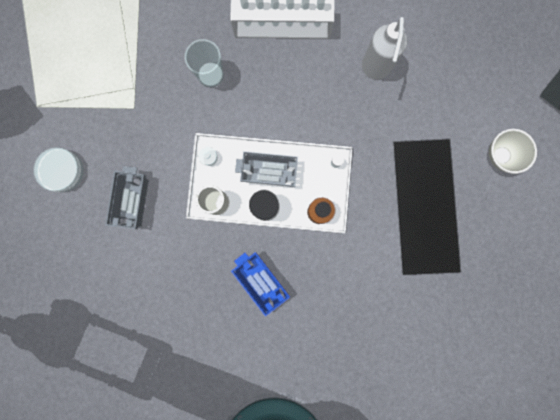

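The scene view (camera opposite the robot) shows the bottle at (238,200), jar at (294,215), beaker at (349,237), bin at (275,250), twin at (456,268) and mat at (130,198). In the top view they are: bottle (321,210), jar (264,205), beaker (211,200), bin (268,170), twin (129,198), mat (427,206). The blue bin at (260,283) is a decoy.

```bash
cat > h.py <<'E'
import numpy as np, cv2
from workcell import bot, imaging
from scipy.spatial.transform import Rotation as Ro
def cam(n,save=None):
    c=imaging.read_camera(n)
    if save: cv2.imwrite(f"pics/{save}.png",c["img"][...,::-1])
    return c
def ray(c,uv):
    d=np.array([(uv[0]-c["cx"])/c["fx"],(uv[1]-c["cy"])/c["fy"],1.])
    R=np.array(c["R"]); return -R.T@np.array(c["t"]), R.T@d
def onz(c,uv,z):
    o,d=ray(c,uv); return o+d*(z-o[2])/d[2]
def tri(rays):
    A=np.zeros((3,3));b=np.zeros(3)
    for o,d in rays:
        d=d/np.linalg.norm(d);P=np.eye(3)-np.outer(d,d);A+=P;b+=P@o
    x=np.linalg.solve(A,b)
    return x,max(np.linalg.norm(np.cross(x-o,d/np.linalg.norm(d))) for o,d in rays)
def proj(c,X):
    p=np.array(c["R"])@np.array(X)+np.array(c["t"]); return np.array([c["fx"]*p[0]/p[2]+c["cx"],c["fy"]*p[1]/p[2]+c["cy"]])
def blobs(m,amin=30):
    n,l,s,ce=cv2.connectedComponentsWithStats(m.astype(np.uint8))
    return [(s[i].tolist(),ce[i].round(1).tolist(),(l==i)) for i in range(1,n) if s[i,4]>=amin]
def to_tool(p,yaw=None):
    """shift/turn (move units) from the present TCP to world p, tool straight down, tool y at world angle yaw(deg)"""
    s=bot.read_state();R=Ro.from_rotvec(s["tcp_rot"])
    d=R.inv().apply(np.array(p)-s["tool_pos"])/0.5
    if yaw is None: return d.round(4)
    a=np.radians(yaw);y=np.array([np.cos(a),np.sin(a),0]);z=np.array([0,0,-1.]);x=np.cross(y,z)
    G=Ro.from_matrix(np.c_[x,y,z]); return d.round(4),(np.degrees((R.inv()*G).as_rotvec())/30).round(3)
E
python3 - <<'E'
from h import *
c=cam("top");hsv=cv2.cvtColor(c["img"],cv2.COLOR_RGB2HSV);im=c["img"].astype(int)
print("campos",ray(c,(0,0))[0])
w=cam("wrist");o=ray(w,(0,0))[0];s=bot.read_state();print("wristcam",o,Ro.from_rotvec(s["tcp_rot"]).inv().apply(o-s["tool_pos"]))
sc=cam("scene");print("scene",ray(sc,(0,0))[0])
print("mat")
for s,ce,m in blobs(im.max(2)<22,1000): 
    k=cv2.minAreaRect(np.argwhere(m)[:,::-1].astype(np.float32)); 
    if 350<ce[0]<480: print(ce,[onz(c,p,.003)[:2].round(3).tolist() for p in cv2.boxPoints(k)])
print("tray")
for s,ce,m in blobs(im.min(2)>165,2000):
    k=cv2.minAreaRect(np.argwhere(m)[:,::-1].astype(np.float32)); print(ce,s[4],[onz(c,p,.014)[:2].round(3).tolist() for p in cv2.boxPoints(k)])
for n,uv in dict(bottle=(321,210),jar=(264,205),beaker=(211,200)).items(): print(n,onz(c,uv,.085).round(3))
print("bin",onz(c,(268,170),.05),"twin",onz(c,(129,198),.05))
E
```

```text
campos [ 0.43457924 -0.00976024  0.84204124]
wristcam [0.1610289  0.65943034 0.37322229] [ 7.26798120e-02  9.52052806e-05 -1.42593017e-01]
scene [1.03612285 0.20146438 0.60559342]
mat
tray
[82.7, 51.9] 11615 [[0.931, 0.565], [0.934, 0.313], [0.696, 0.302], [0.693, 0.549]]
[269.0, 181.2] 10494 [[0.465, 0.194], [0.648, 0.184], [0.622, -0.151], [0.44, -0.135]]
bottle [ 0.483 -0.079  0.085]
jar [0.49  0.028 0.085]
beaker [0.498 0.129 0.085]
bin [0.56293145 0.02376306 0.05      ] twin [0.50227816 0.29852539 0.05      ]
```

```bash
python3 -c "
from h import *
print(to_tool([.44,.15,.33],90))"
```

```text
(array([-0.7257, -0.7684, -0.1978]), array([-0.002, -0.   , -0.662]))
```

Call:
{"api": "step_arm", "payload": {
  "series": [
    {"x": -0.7257,"y": -0.7684,"z": -0.1978,"ax": -0.002,"az": -0.662,"grip": -1},
    {"x": -0.7257,"y": -0.7684,"z": -0.1978,"ax": -0.002,"az": -0.662,"grip": -1},
    {"x": -0.7257,"y": -0.7684,"z": -0.1978,"ax": -0.002,"az": -0.662,"grip": -1},
    {"x": -0.7257,"y": -0.7684,"z": -0.1978,"ax": -0.002,"az": -0.662,"grip": -1},
    {"x": -0.7257,"y": -0.7684,"z": -0.1978,"ax": -0.002,"az": -0.662,"grip": -1},
    {"x": -0.7257,"y": -0.7684,"z": -0.1978,"ax": -0.002,"az": -0.662,"grip": -1},
    {"x": -0.7257,"y": -0.7684,"z": -0.1978,"ax": -0.002,"az": -0.662,"grip": -1},
    {"x": -0.7257,"y": -0.7684,"z": -0.1978,"ax": -0.002,"az": -0.662,"grip": -1},
    {"x": -0.7257,"y": -0.7684,"z": -0.1978,"ax": -0.002,"az": -0.662,"grip": -1},
    {"x": -0.7257,"y": -0.7684,"z": -0.1978,"ax": -0.002,"az": -0.662,"grip": -1},
    {"x": -0.7257,"y": -0.7684,"z": -0.1978,"ax": -0.002,"az": -0.662,"grip": -1},
    {"x": -0.7257,"y": -0.7684,"z": -0.1978,"ax": -0.002,"az": -0.662,"grip": -1}
  ]
}}

```text
validation failed for argument at $.se...
```

```bash
python3 -c "
from h import *
s=bot.read_state();print(s['tool_pos'],s['q'],s['joint_vel'].round(3) if hasattr(s['joint_vel'],'round') else s['joint_vel'])
cam('wrist','w1');print(to_tool([.44,-.06,.33],90))
import pickle;pickle.dump(cam('wrist'),open('w1.pkl','wb'))"
```

```text
[0.22930949 0.63457489 0.2308053 ] [ 1.18710449e+00  2.64224517e-01  1.60447260e+00  4.41621554e-05
  1.27372822e+00 -3.69338031e-02] [ 0.001 -0.001 -0.005  0.002  0.002 -0.   ]
(array([-0.8684, -1.1635, -0.1975]), array([-0.001, -0.   , -0.662]))
```

View pics/w1.png

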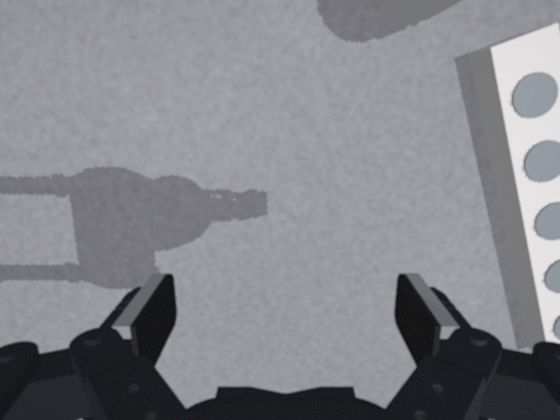

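The wrist view shows only bench and the tube rack at (530,180); the arm has not moved because the call was refused. I'll try again with rounder numbers.

Call:
{"api": "step_arm", "payload": {
  "series": [
    {"x": -0.84,"y": -0.73,"z": -0.2,"az": -0.66,"grip": -1},
    {"x": -0.84,"y": -0.73,"z": -0.2,"az": -0.66,"grip": -1}
  ]
}}

```text
validation failed for argument at $.se...
```

Call:
{"api": "step_arm", "payload": {
  "series": [
    {"x": -0.84,"y": -0.73,"z": -0.2,"ax": 0,"ay": 0,"az": -0.66,"grip": -1},
    {"x": -0.84,"y": -0.73,"z": -0.2,"ax": 0,"ay": 0,"az": -0.66,"grip": -1}
  ]
}}

```text
time: 0.6
tool_pos: [0.277, 0.5484, 0.2482]
tcp_rot: [-0.06, -3.141, 0.002]
wrist_force: [0.9, -0.1, 0.1]
width: 1.003
grip_force: 0.0
```

```bash
python3 -c "
from h import *
print(to_tool([.5,.15,.33],90))"
```

```text
(array([-0.4758, -0.7795, -0.1627]), array([-0.003, -0.001, -0.072]))
```

Call:
{"api": "step_arm", "payload": {
  "series": [
    {"x": -0.476,"y": -0.78,"z": -0.163,"ax": -0.003,"ay": -0.001,"az": -0.072,"grip": -1},
    {"x": -0.476,"y": -0.78,"z": -0.163,"ax": -0.003,"ay": -0.001,"az": -0.072,"grip": -1},
    {"x": -0.476,"y": -0.78,"z": -0.163,"ax": -0.003,"ay": -0.001,"az": -0.072,"grip": -1},
    {"x": -0.476,"y": -0.78,"z": -0.163,"ax": -0.003,"ay": -0.001,"az": -0.072,"grip": -1},
    {"x": -0.476,"y": -0.78,"z": -0.163,"ax": -0.003,"ay": -0.001,"az": -0.072,"grip": -1},
    {"x": -0.476,"y": -0.78,"z": -0.163,"ax": -0.003,"ay": -0.001,"az": -0.072,"grip": -1},
    {"x": -0.476,"y": -0.78,"z": -0.163,"ax": -0.003,"ay": -0.001,"az": -0.072,"grip": -1},
    {"x": -0.476,"y": -0.78,"z": -0.163,"ax": -0.003,"ay": -0.001,"az": -0.072,"grip": -1},
    {"x": -0.476,"y": -0.78,"z": -0.163,"ax": -0.003,"ay": -0.001,"az": -0.072,"grip": -1},
    {"x": -0.476,"y": -0.78,"z": -0.163,"ax": -0.003,"ay": -0.001,"az": -0.072,"grip": -1},
    {"x": -0.476,"y": -0.78,"z": -0.163,"ax": -0.003,"ay": -0.001,"az": -0.072,"grip": -1},
    {"x": -0.476,"y": -0.78,"z": -0.163,"ax": -0.003,"ay": -0.001,"az": -0.072,"grip": -1}
  ]
}}

```text
time: 1.8
tool_pos: [0.4964, 0.1486, 0.3302]
tcp_rot: [-0.015, -3.141, -0.004]
wrist_force: [-0.2, 0.8, 0.6]
width: 1.001
grip_force: 0.0
```

```bash
python3 -c "
from h import *
import pickle
c=cam('wrist','w2');pickle.dump(c,open('w2.pkl','wb'));print(ray(c,(0,0))[0],to_tool([.48,-.02,.33],90))
s=bot.read_state();print(s['tool_pos'],s['tcp_rot'])"
```

```text
[0.42383306 0.14913369 0.47301722] (array([ 0.0294, -0.3385, -0.0006]), array([ 0.004, -0.001, -0.016]))
[0.49613411 0.14912433 0.33003738] [-0.01317802 -3.14105982 -0.00339685]
```

View pics/w2.png

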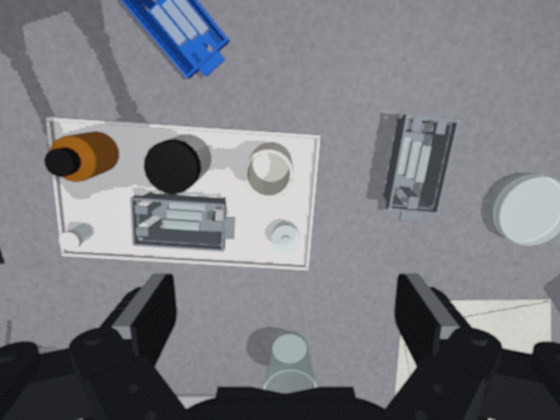

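The view shows the bottle cap at (62,161), jar lid (173,166), beaker rim (269,165), bin (180,222) with its tab at (230,228) towards +y, twin (418,160) with its tab at (411,215) away from the robot, vial (70,240) and dish (284,232).

Call:
{"api": "step_arm", "payload": {
  "series": [
    {"x": 0.03,"y": -0.34,"z": 0,"ax": 0,"ay": 0,"az": -0.016,"grip": -1},
    {"x": 0.03,"y": -0.34,"z": 0,"ax": 0,"ay": 0,"az": -0.016,"grip": -1},
    {"x": 0.03,"y": -0.34,"z": 0,"ax": 0,"ay": 0,"az": -0.016,"grip": -1},
    {"x": 0.03,"y": -0.34,"z": 0,"ax": 0,"ay": 0,"az": -0.016,"grip": -1},
    {"x": 0.03,"y": -0.34,"z": 0,"ax": 0,"ay": 0,"az": -0.016,"grip": -1}
  ]
}}

```text
time: 2.35
tool_pos: [0.4796, -0.0224, 0.3298]
tcp_rot: [-0.003, -3.142, -0.002]
wrist_force: [-0.2, 0.4, -0.8]
width: 1.002
grip_force: 0.0
```

Run:
```python
from h import *
import pickle
c3=cam('wrist','w3');pickle.dump(c3,open('w3.pkl','wb'))
c2=pickle.load(open('w2.pkl','rb'));print(ray(c3,(0,0))[0])
for c in (c2,c3):
    im=c['img'].astype(int);hsv=cv2.cvtColor(c['img'],cv2.COLOR_RGB2HSV)
    print("black")
    for s,ce,m in blobs((im.max(2)<45),150):
        if s[1]<262 and s[2]<140: print(s,ce)
    print("amber")
    for s,ce,m in blobs((hsv[...,0]<20)&(hsv[...,1]>150)&(im.max(2)>60),150): print(s,ce)
    print("greybin")
    for s,ce,m in blobs((im.max(2)<95)&(hsv[...,2]>35),300):
        if s[1]<262: print(s,ce)
```

```text
[ 0.40696687 -0.02227404  0.47260261]
black
[145, 140, 55, 54, 2233] [172.2, 166.0]
[46, 148, 34, 28, 736] [62.4, 161.5]
amber
[51, 133, 67, 48, 1823] [89.2, 153.4]
greybin
[383, 115, 22, 93, 602] [393.4, 159.3]
[419, 123, 37, 89, 1422] [436.0, 166.9]
[77, 133, 41, 43, 708] [102.6, 151.0]
[135, 139, 90, 65, 587] [178.9, 185.8]
[135, 220, 86, 29, 1103] [181.2, 237.2]
black
[0, 58, 128, 218, 19118] [60.8, 165.0]
[306, 155, 51, 52, 825] [329.8, 187.8]
[213, 162, 28, 27, 553] [226.6, 175.2]
amber
[208, 145, 47, 48, 1094] [234.1, 164.8]
greybin
[334, 0, 47, 57, 554] [356.8, 26.2]
[0, 56, 129, 222, 15356] [58.0, 173.9]
[512, 131, 46, 91, 1928] [533.7, 173.2]
[280, 153, 87, 63, 2515] [330.0, 185.0]
[277, 238, 87, 23, 1043] [323.7, 249.4]
```

View pics/w3.png

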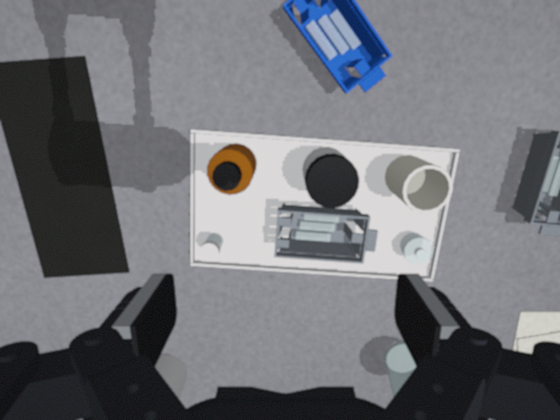

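The second view shows the bottle cap at (227,175), jar lid (332,179), beaker rim (427,186), bin (322,233), and the mat's near corners at about (85,58) and (128,272).

Run:
```python
from h import *
import pickle
cs=[pickle.load(open(f'w{i}.pkl','rb')) for i in (2,3)]
g=dict(bottle=[(62,161),(227,175),(11,18)],jar=[(172,166),(332,179),(23,32)],beaker=[(269,165),(427,186),(21,30)])
for n,(a,b,r) in g.items():
    R=[]
    for c,p in zip(cs,(a,b)):
        gr=cv2.cvtColor(c['img'],cv2.COLOR_RGB2GRAY);k=42
        x0,y0=p[0]-k,p[1]-k;roi=cv2.resize(gr[y0:y0+2*k,max(x0,0):x0+2*k],None,fx=4,fy=4,interpolation=cv2.INTER_CUBIC)
        h=cv2.HoughCircles(roi,cv2.HOUGH_GRADIENT_ALT,1,20,param1=150,param2=0.5,minRadius=r[0]*4,maxRadius=r[1]*4)
        if h is None: print(n,'none');continue
        h=h[0];q=h[:, :2]/4-.375+[max(x0,0),y0];i=np.argmin(np.hypot(*(q-p).T));print(n,q[i].round(1),h[i,2]/4,len(h));R.append((c,q[i]))
    if len(R)==2:
        X,e=tri([ray(*z) for z in R]);print(n,X.round(4),'miss',round(e,4))
c=cs[1];im=c['img'].astype(int)
m=(im.max(2)<30);m[:,140:]=0;m[278:]=0
for s,ce,mm in blobs(m,3000):
    print(s);k=cv2.convexHull(np.argwhere(mm)[:,::-1].astype(np.int32)).reshape(-1,2);a=cv2.approxPolyDP(k,6,True).reshape(-1,2);print(a.tolist(),[onz(c,p,.003)[:2].round(3).tolist() for p in a])
t=cam('top');gr=cv2.cvtColor(t['img'],cv2.COLOR_RGB2GRAY);m=(gr<35)
for s,ce,mm in blobs(m,3000):
    if 380<ce[0]<470:
        k=cv2.boxPoints(cv2.minAreaRect(np.argwhere(mm)[:,::-1].astype(np.float32)));print('topmat',[onz(t,p,.003)[:2].round(3).tolist() for p in k])
# tray outline in wrist3
m=(im.min(2)>150)
for s,ce,mm in blobs(m,5000):
    k=cv2.boxPoints(cv2.minAreaRect(np.argwhere(mm)[:,::-1].astype(np.float32)));print('tray',[onz(c,p,.014)[:2].round(3).tolist() for p in k])
```

```text
bottle none
bottle [227.4 176.1] 14.802446 1
jar none
jar none
beaker none
beaker [426.4 187.9] 22.254448 1
tray [[0.623, -0.164], [0.44, -0.136], [0.464, 0.192], [0.654, 0.203]]
```

Run:
```python
from h import *
import pickle
cs=[pickle.load(open(f'w{i}.pkl','rb')) for i in (2,3)]
def el(c,box,th,k):
    x0,y0,x1,y1=box;gr=cv2.cvtColor(c['img'],cv2.COLOR_RGB2GRAY)[y0:y1,x0:x1]
    m=cv2.morphologyEx((gr<th).astype(np.uint8),cv2.MORPH_OPEN,cv2.getStructuringElement(cv2.MORPH_ELLIPSE,(k,k)))
    b=max(blobs(m,20),key=lambda b:b[0][4])
    ct=cv2.findContours(b[2].astype(np.uint8),0,1)[0][0];e=cv2.fitEllipse(ct);return (e[0][0]+x0,e[0][1]+y0),e[1]
for n,bx,th,k in (("cap",[(40,140,90,185),(205,155,250,195)],50,7),("lid",[(135,130,215,205),(295,140,370,206)],55,21)):
    r=[el(c,b,th,k) for c,b in zip(cs,bx)];print(n,r);X,e=tri([ray(c,q[0]) for c,q in zip(cs,r)]);print(X.round(4),e)
tiles=[cv2.resize(c['img'][y:y+70,x:x+70],(400,300) if 0 else (300,300),interpolation=cv2.INTER_CUBIC) for c,(x,y) in ((cs[0],(235,130)),(cs[1],(385,140)))]
a=cv2.resize(cs[0]['img'][105:225,370:490],(300,300),interpolation=cv2.INTER_CUBIC);b=cv2.resize(cs[1]['img'][195:275,265:385],(450,300),interpolation=cv2.INTER_CUBIC)[:, :300]
cv2.imwrite('pics/m1.png',np.vstack([np.hstack(tiles),np.hstack([a,b])])[...,::-1])
c=cs[1];gr=cv2.cvtColor(c['img'],cv2.COLOR_RGB2GRAY);print('matgray',gr[200,20:120:20],gr[90,20:60:20],gr[100,110])
m=gr<36;m[:,135:]=0;m[278:]=0
for s,ce,mm in blobs(cv2.morphologyEx(m.astype(np.uint8),cv2.MORPH_CLOSE,np.ones((5,5))),3000):
    a=cv2.approxPolyDP(cv2.convexHull(np.argwhere(mm)[:,::-1].astype(np.int32)),6,True).reshape(-1,2);print(s,a.tolist(),[onz(c,p,.003)[:2].round(3).tolist() for p in a])
```

```text
cap [((62.44909858703613, 161.3730239868164), (27.24454689025879, 34.02008819580078)), ((226.5959815979004, 175.2407512664795), (25.99411964416504, 27.70016860961914))]
[ 0.484  -0.0841  0.0837] 6.154614014528628e-05
lid [((172.0986213684082, 165.94309997558594), (51.411678314208984, 54.10942077636719)), ((331.06803131103516, 180.0189437866211), (49.705562591552734, 51.22488784790039))]
[0.4913 0.0277 0.0754] 4.958927322398431e-05
matgray [137  41  37  38  44] [37 35] 147
[25, 59, 86, 130, 4885] [[109, 188], [58, 181], [36, 135], [25, 63], [64, 59], [78, 73]] [[0.516, -0.25], [0.507, -0.314], [0.449, -0.331], [0.365, -0.328], [0.361, -0.281], [0.377, -0.267]]
```

View pics/m1.png

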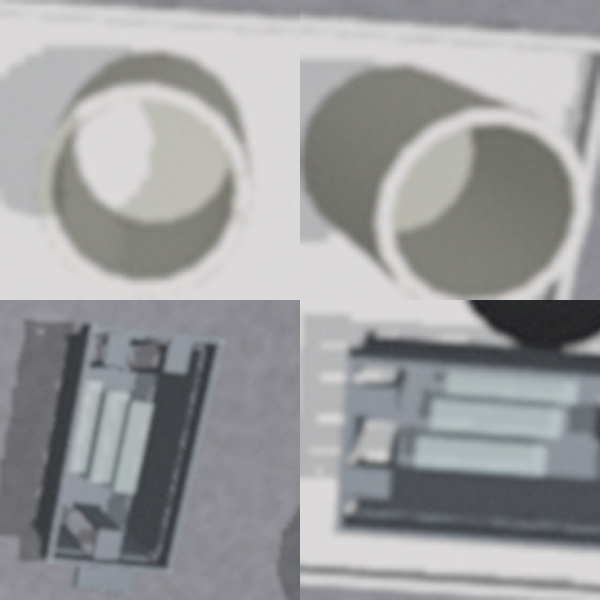

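Run:
```python
from h import *
import pickle
cs=[pickle.load(open(f'w{i}.pkl','rb')) for i in (2,3)];t=cam('top')
for n,a,b,z in (("bottle",(60,162),(227,175),.092),("jar",(172,166.5),(331.5,180),.084),("beaker",(269,172.5),(427.5,189.2),.082)):
    print(n,[onz(c,p,z)[:2].round(4).tolist() for c,p in zip(cs,(a,b))],tri([ray(c,p) for c,p in zip(cs,(a,b))]))
gr=cv2.cvtColor(t['img'],cv2.COLOR_RGB2GRAY);m=cv2.morphologyEx((gr<38).astype(np.uint8),cv2.MORPH_CLOSE,np.ones((7,7)));m=cv2.morphologyEx(m,cv2.MORPH_OPEN,np.ones((9,9)))
for s,ce,mm in blobs(m,1000):
    r=cv2.minAreaRect(np.argwhere(mm)[:,::-1].astype(np.float32));print(s,ce,r,[onz(t,p,.003)[:2].round(3).tolist() for p in cv2.boxPoints(r)])
print(gr[200:206,420],gr[150,395:400])
```

```text
bottle [[0.4832, -0.0818], [0.4821, -0.0824]] (array([ 0.48299578, -0.08272945,  0.09024851]), np.float64(0.0005133590108790313))
jar [[0.4904, 0.0302], [0.4894, 0.0271]] (array([0.49129906, 0.02802366, 0.07673456]), np.float64(0.0003821471682325579))
beaker [[0.4983, 0.132], [0.5001, 0.131]] (array([0.49959405, 0.13178917, 0.08013605]), np.float64(0.0009623207393630094))
[51 46 49 50 47 46] [93 92 90 94 91]
```

Call:
{"api": "step_arm", "payload": {
  "series": [
    {"x": -0.007,"y": -0.119,"z": 0.1,"ax": 0,"ay": 0,"az": 0.13,"grip": -1},
    {"x": -0.007,"y": -0.119,"z": 0.2,"ax": 0,"ay": 0,"az": 0.13,"grip": -1},
    {"x": -0.007,"y": -0.119,"z": 0.3,"ax": 0,"ay": 0,"az": 0.13,"grip": -1},
    {"x": -0.007,"y": -0.119,"z": 0.36,"ax": 0,"ay": 0,"az": 0.13,"grip": -1},
    {"x": -0.007,"y": -0.119,"z": 0.44,"ax": 0,"ay": 0,"az": 0.13,"grip": -1},
    {"x": -0.007,"y": -0.119,"z": 0.52,"ax": 0,"ay": 0,"az": 0.13,"grip": -1},
    {"x": -0.007,"y": -0.119,"z": 0.57,"ax": 0,"ay": 0,"az": 0.13,"grip": -1},
    {"x": -0.007,"y": -0.119,"z": 0.606,"ax": 0,"ay": 0,"az": 0.13,"grip": -1},
    {"x": -0.007,"y": -0.119,"z": 0.606,"ax": 0,"ay": 0,"az": 0.13,"grip": -1},
    {"x": -0.007,"y": -0.119,"z": 0.606,"ax": 0,"ay": 0,"az": 0.13,"grip": -1}
  ]
}}

```text
time: 3.5
tool_pos: [0.4842, -0.0794, 0.0271]
tcp_rot: [-0.105, -3.14, -0.003]
wrist_force: [0.9, -0.1, 0.2]
width: 1.001
grip_force: 0.0
```

Run:
```python
from h import *
t=cam('top')
for p in ((394,141),(450,139),(460,272),(403,274)): print(onz(t,p,.003).round(3))
s=bot.read_state();print(s['tool_pos'],s['tcp_rot'])
w=cam('wrist','w4')
```

```text
[ 0.637 -0.239  0.003]
[ 0.643 -0.357  0.003]
[ 0.366 -0.373  0.003]
[ 0.359 -0.256  0.003]
[ 0.48504305 -0.07986057  0.02801642] [1.05323669e-01 3.13793502e+00 2.34823284e-03]
```

View pics/w4.png

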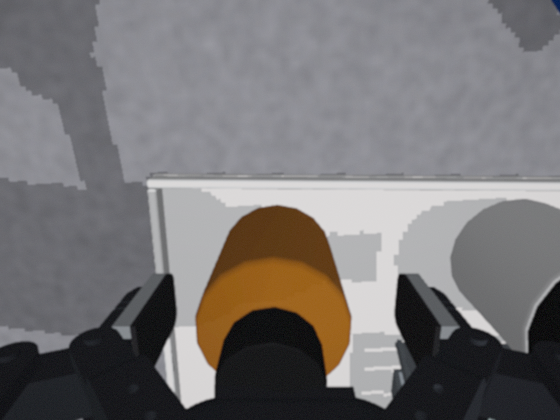

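Seen close up, the bottle stands at columns 197–350 (centre 273) between fingers centred at 286, so it is about 4 mm to the tool's −y. I'll shift by that and close.

Call:
{"api": "step_arm", "payload": {
  "force": 40,
  "series": [
    {"x": 0,"y": -0.008,"z": 0,"ax": 0,"ay": 0,"az": 0,"grip": -1},
    {"x": 0,"y": -0.008,"z": 0,"ax": 0,"ay": 0,"az": 0,"grip": -1},
    {"x": 0,"y": -0.008,"z": 0,"ax": 0,"ay": 0,"az": 0,"grip": 1},
    {"x": 0,"y": -0.008,"z": 0,"ax": 0,"ay": 0,"az": 0,"grip": 1},
    {"x": 0,"y": -0.008,"z": 0,"ax": 0,"ay": 0,"az": 0,"grip": 1},
    {"x": 0,"y": -0.008,"z": 0,"ax": 0,"ay": 0,"az": 0,"grip": 1},
    {"x": 0,"y": -0.008,"z": 0,"ax": 0,"ay": 0,"az": 0,"grip": 1},
    {"x": 0,"y": -0.008,"z": 0,"ax": 0,"ay": 0,"az": 0,"grip": 1},
    {"x": 0,"y": -0.008,"z": 0,"ax": 0,"ay": 0,"az": 0,"grip": 1},
    {"x": 0,"y": -0.008,"z": 0,"ax": 0,"ay": 0,"az": 0,"grip": 1}
  ]
}}

```text
time: 4.6
tool_pos: [0.484, -0.0848, 0.0276]
tcp_rot: [0.108, 3.139, 0.002]
wrist_force: [-0.8, 0.0, 5.5]
width: 0.596
grip_force: 42.5
```

Run:
```python
from h import *
P=[];
for i in range(6):
    cam('wrist');s=bot.read_state();P.append(np.r_[s['tool_pos'],s['tcp_rot']])
print(np.mean(P,0).round(4),np.std(P,0).round(4),s['time'],s['width'],s['grip_force'],s['wrist_force'])
print(to_tool([.591,-.301,.15]),to_tool([.591,-.301,.026]))
```

```text
[ 4.8400e-01 -8.4800e-02  2.7600e-02  1.0800e-01  3.1386e+00  2.2000e-03] [0.     0.     0.     0.0001 0.     0.    ] 4.9 0.5940977749062721 42.48101620756643 [-1.09772028  0.4739781   5.72585104]
[-0.2434 -0.4162 -0.2451] [-0.2431 -0.4166  0.0029]
```

Call:
{"api": "step_arm", "payload": {
  "series": [
    {"x": 0,"y": 0,"z": -0.08,"ax": 0,"ay": 0,"az": 0,"grip": 1},
    {"x": 0,"y": 0,"z": -0.16,"ax": 0,"ay": 0,"az": 0,"grip": 1},
    {"x": -0.02,"y": -0.04,"z": -0.23,"ax": 0,"ay": 0,"az": 0,"grip": 1},
    {"x": -0.07,"y": -0.12,"z": -0.245,"ax": 0,"ay": 0,"az": 0,"grip": 1},
    {"x": -0.12,"y": -0.2,"z": -0.245,"ax": 0,"ay": 0,"az": 0,"grip": 1},
    {"x": -0.17,"y": -0.28,"z": -0.245,"ax": 0,"ay": 0,"az": 0,"grip": 1},
    {"x": -0.21,"y": -0.36,"z": -0.245,"ax": 0,"ay": 0,"az": 0,"grip": 1},
    {"x": -0.24,"y": -0.416,"z": -0.22,"ax": 0,"ay": 0,"az": 0,"grip": 1},
    {"x": -0.24,"y": -0.416,"z": -0.15,"ax": 0,"ay": 0,"az": 0,"grip": 1},
    {"x": -0.24,"y": -0.416,"z": -0.08,"ax": 0,"ay": 0,"az": 0,"grip": 1},
    {"x": -0.24,"y": -0.416,"z": -0.03,"ax": 0,"ay": 0,"az": 0,"grip": 1},
    {"x": -0.24,"y": -0.416,"z": 0.0,"ax": 0,"ay": 0,"az": 0,"grip": 1}
  ]
}}

```text
time: 6.1
tool_pos: [0.5863, -0.299, 0.0251]
tcp_rot: [-0.109, -3.133, -0.009]
wrist_force: [-20.8, 13.1, 74.5]
width: 0.593
grip_force: 52.9
```

Call:
{"api": "step_arm", "payload": {
  "series": [
    {"x": 0,"y": 0,"z": 0.001,"ax": 0,"ay": 0,"az": 0,"grip": 1},
    {"x": 0,"y": 0,"z": 0.001,"ax": 0,"ay": 0,"az": 0,"grip": 1},
    {"x": 0,"y": 0,"z": 0.001,"ax": 0,"ay": 0,"az": 0,"grip": 1}
  ]
}}

```text
time: 6.4
tool_pos: [0.589, -0.3004, 0.0261]
tcp_rot: [0.108, 3.139, 0.003]
wrist_force: [0.5, -0.3, -1.7]
width: 0.596
grip_force: 45.1
```

Call:
{"api": "step_arm", "payload": {
  "series": [
    {"x": 0,"y": 0,"z": 0,"ax": 0,"ay": 0,"az": 0,"grip": -1},
    {"x": 0,"y": 0,"z": 0,"ax": 0,"ay": 0,"az": 0,"grip": -1},
    {"x": 0,"y": 0,"z": 0,"ax": 0,"ay": 0,"az": 0,"grip": -1},
    {"x": 0,"y": 0,"z": 0,"ax": 0,"ay": 0,"az": 0,"grip": -1},
    {"x": 0,"y": 0,"z": -0.05,"ax": 0,"ay": 0,"az": 0,"grip": -1},
    {"x": 0,"y": 0,"z": -0.13,"ax": 0,"ay": 0,"az": 0,"grip": -1},
    {"x": 0,"y": 0,"z": -0.21,"ax": 0,"ay": 0,"az": 0,"grip": -1},
    {"x": 0,"y": 0,"z": -0.25,"ax": 0,"ay": 0,"az": 0,"grip": -1},
    {"x": 0,"y": 0,"z": -0.25,"ax": 0,"ay": 0,"az": 0,"grip": -1}
  ]
}}

```text
time: 7.3
tool_pos: [0.5919, -0.3023, 0.1568]
tcp_rot: [0.108, 3.131, -0.004]
wrist_force: [0.4, -0.8, 0.4]
width: 1.002
grip_force: 0.0
```

Run:
```python
from h import *
t=cam('top','t1')
s=bot.read_state();print(s['tool_pos'],s['tcp_rot'],to_tool([.490,.028,.15],86),to_tool([.490,.028,.03]))
```

```text
[ 0.59040185 -0.30144836  0.15384513] [ 1.07849690e-01  3.13496637e+00 -9.54148504e-04] (array([0.2456, 0.6435, 0.0062]), array([-0.001,  0.009,  0.002])) [0.2468 0.6436 0.2462]
```

Call:
{"api": "step_arm", "payload": {
  "series": [
    {"x": 0.035,"y": 0.09,"z": 0,"ax": 0,"ay": 0,"az": 0,"grip": -1},
    {"x": 0.07,"y": 0.18,"z": 0,"ax": 0,"ay": 0,"az": 0,"grip": -1},
    {"x": 0.105,"y": 0.27,"z": 0,"ax": 0,"ay": 0,"az": 0,"grip": -1},
    {"x": 0.14,"y": 0.36,"z": 0,"ax": 0,"ay": 0,"az": 0,"grip": -1},
    {"x": 0.175,"y": 0.45,"z": 0,"ax": 0,"ay": 0,"az": 0,"grip": -1},
    {"x": 0.21,"y": 0.54,"z": 0,"ax": 0,"ay": 0,"az": 0,"grip": -1},
    {"x": 0.247,"y": 0.62,"z": 0,"ax": 0,"ay": 0,"az": 0,"grip": -1},
    {"x": 0.247,"y": 0.643,"z": 0.06,"ax": 0,"ay": 0,"az": 0,"grip": -1},
    {"x": 0.247,"y": 0.643,"z": 0.13,"ax": 0,"ay": 0,"az": 0,"grip": -1},
    {"x": 0.247,"y": 0.643,"z": 0.19,"ax": 0,"ay": 0,"az": 0,"grip": -1},
    {"x": 0.247,"y": 0.643,"z": 0.24,"ax": 0,"ay": 0,"az": 0,"grip": -1},
    {"x": 0.247,"y": 0.643,"z": 0.242,"ax": 0,"ay": 0,"az": 0,"grip": -1}
  ]
}}

```text
time: 8.55
tool_pos: [0.4822, 0.0288, 0.0254]
tcp_rot: [-0.107, -3.129, -0.002]
wrist_force: [0.3, -0.0, -1.0]
width: 1.0
grip_force: 0.0
```

Run:
```python
from h import *
w=cam('wrist','w5');s=bot.read_state();print(s['tool_pos'],s['tcp_rot'])
gr=cv2.cvtColor(w['img'],cv2.COLOR_RGB2GRAY)
for r in (300,320,340): 
    print(r,''.join('#' if v<60 else ('+' if v<150 else '.') for v in gr[r,100:480:4]))
```

```text
[0.48410616 0.02874449 0.0273791 ] [-1.07538443e-01 -3.13218613e+00 -1.88885018e-03]
300 ......##++++#######+.........++++############################+++..........#######++++###+++++++
320 .+##+++++##########+.......+######################################........+##########++++###+++
340 #################........###########################################........+##################
```

View pics/w5.png

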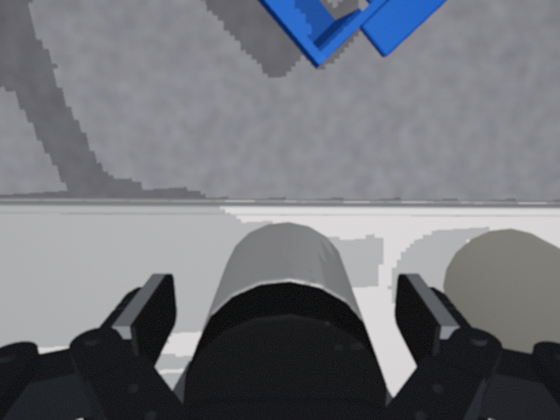

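The jar is centred between the fingers (columns 222–350, centre about 287). I'll close on it.

Call:
{"api": "step_arm", "payload": {
  "force": 40,
  "series": [
    {"x": 0,"y": 0,"z": 0,"ax": 0,"ay": 0,"az": 0,"grip": -1},
    {"x": 0,"y": 0,"z": 0,"ax": 0,"ay": 0,"az": 0,"grip": 1},
    {"x": 0,"y": 0,"z": 0,"ax": 0,"ay": 0,"az": 0,"grip": 1},
    {"x": 0,"y": 0,"z": 0,"ax": 0,"ay": 0,"az": 0,"grip": 1},
    {"x": 0,"y": 0,"z": 0,"ax": 0,"ay": 0,"az": 0,"grip": 1},
    {"x": 0,"y": 0,"z": 0,"ax": 0,"ay": 0,"az": 0,"grip": 1},
    {"x": 0,"y": 0,"z": 0,"ax": 0,"ay": 0,"az": 0,"grip": 1},
    {"x": 0,"y": 0,"z": 0,"ax": 0,"ay": 0,"az": 0,"grip": 1}
  ]
}}

```text
time: 9.4
tool_pos: [0.4896, 0.0286, 0.0325]
tcp_rot: [0.108, 3.136, 0.002]
wrist_force: [-0.1, -1.2, 6.0]
width: 0.667
grip_force: 43.1
```

Run:
```python
from h import *
s=bot.read_state();print(s['tool_pos'],s['tcp_rot'],s['width'],s['wrist_force'])
print(to_tool([.501,-.306,.15]),to_tool([.501,-.306,s['tool_pos'][2]-.001]))
```

```text
[0.48960176 0.02859685 0.03248653] [1.07863875e-01 3.13591541e+00 2.39043072e-03] 0.6671719900905397 [-0.134888   -1.23171233  6.04902123]
[-0.0696 -0.6657 -0.2359] [-0.0687 -0.666   0.0012]
```

Call:
{"api": "step_arm", "payload": {
  "series": [
    {"x": 0,"y": 0,"z": -0.08,"ax": 0,"ay": 0,"az": 0,"grip": 1},
    {"x": 0,"y": 0,"z": -0.16,"ax": 0,"ay": 0,"az": 0,"grip": 1},
    {"x": 0,"y": -0.03,"z": -0.22,"ax": 0,"ay": 0,"az": 0,"grip": 1},
    {"x": -0.01,"y": -0.12,"z": -0.236,"ax": 0,"ay": 0,"az": 0,"grip": 1},
    {"x": -0.02,"y": -0.21,"z": -0.236,"ax": 0,"ay": 0,"az": 0,"grip": 1},
    {"x": -0.03,"y": -0.3,"z": -0.236,"ax": 0,"ay": 0,"az": 0,"grip": 1},
    {"x": -0.04,"y": -0.39,"z": -0.236,"ax": 0,"ay": 0,"az": 0,"grip": 1},
    {"x": -0.05,"y": -0.48,"z": -0.236,"ax": 0,"ay": 0,"az": 0,"grip": 1},
    {"x": -0.06,"y": -0.57,"z": -0.236,"ax": 0,"ay": 0,"az": 0,"grip": 1},
    {"x": -0.07,"y": -0.64,"z": -0.22,"ax": 0,"ay": 0,"az": 0,"grip": 1},
    {"x": -0.07,"y": -0.666,"z": -0.16,"ax": 0,"ay": 0,"az": 0,"grip": 1},
    {"x": -0.07,"y": -0.666,"z": -0.08,"ax": 0,"ay": 0,"az": 0,"grip": 1}
  ]
}}

```text
time: 10.6
tool_pos: [0.502, -0.3101, 0.0721]
tcp_rot: [0.112, 3.133, -0.004]
wrist_force: [0.3, 0.1, -3.5]
width: 0.668
grip_force: 43.9
```

Call:
{"api": "step_arm", "payload": {
  "series": [
    {"x": 0,"y": 0,"z": 0.04,"ax": 0,"ay": 0,"az": 0,"grip": 1},
    {"x": 0,"y": 0,"z": 0.06,"ax": 0,"ay": 0,"az": 0,"grip": 1},
    {"x": 0,"y": 0,"z": 0.07,"ax": 0,"ay": 0,"az": 0,"grip": 1},
    {"x": 0,"y": 0,"z": 0.078,"ax": 0,"ay": 0,"az": 0,"grip": 1},
    {"x": 0,"y": 0,"z": 0.08,"ax": 0,"ay": 0,"az": 0,"grip": 1},
    {"x": 0,"y": 0,"z": 0.08,"ax": 0,"ay": 0,"az": 0,"grip": 1}
  ]
}}

```text
time: 11.2
tool_pos: [0.501, -0.3064, 0.0317]
tcp_rot: [0.107, 3.137, 0.0]
wrist_force: [-0.2, -0.4, -1.9]
width: 0.665
grip_force: 44.0
```

Gentle landing. Releasing, then lifting and going to the beaker.

Call:
{"api": "step_arm", "payload": {
  "series": [
    {"x": 0,"y": 0,"z": 0,"ax": 0,"ay": 0,"az": 0,"grip": -1},
    {"x": 0,"y": 0,"z": 0,"ax": 0,"ay": 0,"az": 0,"grip": -1},
    {"x": 0,"y": 0,"z": 0,"ax": 0,"ay": 0,"az": 0,"grip": -1},
    {"x": 0,"y": 0,"z": 0,"ax": 0,"ay": 0,"az": 0,"grip": -1},
    {"x": 0,"y": 0,"z": -0.05,"ax": 0,"ay": 0,"az": 0,"grip": -1},
    {"x": 0,"y": 0,"z": -0.13,"ax": 0,"ay": 0,"az": 0,"grip": -1},
    {"x": 0,"y": 0,"z": -0.21,"ax": 0,"ay": 0,"az": 0,"grip": -1},
    {"x": 0,"y": 0,"z": -0.24,"ax": 0,"ay": 0,"az": 0,"grip": -1},
    {"x": 0,"y": 0,"z": -0.24,"ax": 0,"ay": 0,"az": 0,"grip": -1},
    {"x": 0,"y": 0,"z": -0.24,"ax": 0,"ay": 0,"az": 0,"grip": -1}
  ]
}}

```text
time: 12.2
tool_pos: [0.4993, -0.3057, 0.1492]
tcp_rot: [-0.108, -3.139, -0.003]
wrist_force: [0.5, 0.3, -1.2]
width: 0.999
grip_force: 0.0
```

Run:
```python
from h import *
cam('top')
s=bot.read_state();print(s['tool_pos'],s['tcp_rot'],to_tool([.499,.1315,.15],86),to_tool([.499,.1315,.03]))
```

```text
[ 0.49864146 -0.30524044  0.14807815] [-0.10791481 -3.13730185 -0.00529177] (array([ 5.930e-02,  8.715e-01, -8.000e-04]), array([ 0.006, -0.005,  0.002])) [0.0587 0.8707 0.2392]
```

Call:
{"api": "step_arm", "payload": {
  "series": [
    {"x": 0.008,"y": 0.1,"z": 0,"ax": 0,"ay": 0,"az": 0,"grip": -1},
    {"x": 0.015,"y": 0.2,"z": 0,"ax": 0,"ay": 0,"az": 0,"grip": -1},
    {"x": 0.022,"y": 0.3,"z": 0,"ax": 0,"ay": 0,"az": 0,"grip": -1},
    {"x": 0.03,"y": 0.4,"z": 0,"ax": 0,"ay": 0,"az": 0,"grip": -1},
    {"x": 0.037,"y": 0.5,"z": 0,"ax": 0,"ay": 0,"az": 0,"grip": -1},
    {"x": 0.044,"y": 0.6,"z": 0,"ax": 0,"ay": 0,"az": 0,"grip": -1},
    {"x": 0.05,"y": 0.7,"z": 0,"ax": 0,"ay": 0,"az": 0,"grip": -1},
    {"x": 0.056,"y": 0.8,"z": 0,"ax": 0,"ay": 0,"az": 0,"grip": -1},
    {"x": 0.056,"y": 0.87,"z": 0,"ax": 0,"ay": 0,"az": 0,"grip": -1},
    {"x": 0.056,"y": 0.871,"z": 0.05,"ax": 0,"ay": 0,"az": 0,"grip": -1},
    {"x": 0.056,"y": 0.871,"z": 0.12,"ax": 0,"ay": 0,"az": 0,"grip": -1},
    {"x": 0.056,"y": 0.871,"z": 0.18,"ax": 0,"ay": 0,"az": 0,"grip": -1}
  ]
}}

```text
time: 13.45
tool_pos: [0.4995, 0.1307, 0.0572]
tcp_rot: [-0.106, -3.136, -0.001]
wrist_force: [0.2, -0.5, -0.3]
width: 0.999
grip_force: 0.0
```

Call:
{"api": "step_arm", "payload": {
  "series": [
    {"x": 0,"y": 0,"z": 0.04,"ax": 0,"ay": 0,"az": 0,"grip": -1},
    {"x": 0,"y": 0,"z": 0.06,"ax": 0,"ay": 0,"az": 0,"grip": -1},
    {"x": 0,"y": 0,"z": 0.06,"ax": 0,"ay": 0,"az": 0,"grip": -1},
    {"x": 0,"y": 0,"z": 0.06,"ax": 0,"ay": 0,"az": 0,"grip": -1}
  ]
}}

```text
time: 13.85
tool_pos: [0.5018, 0.1304, 0.0307]
tcp_rot: [-0.108, -3.139, -0.002]
wrist_force: [0.1, 0.3, 0.4]
width: 0.999
grip_force: 0.0
```

Run:
```python
from h import *
w=cam('wrist','w6');s=bot.read_state();print(s['tool_pos'],s['tcp_rot'])
```

```text
[0.50264488 0.13056438 0.03153405] [1.08206209e-01 3.13828110e+00 2.83551551e-03]
```

View pics/w6.png

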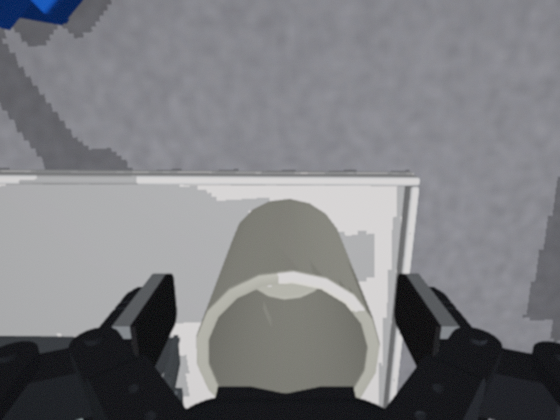

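The beaker is centred (columns 222–354, centre 288). Closing.

Call:
{"api": "step_arm", "payload": {
  "force": 40,
  "series": [
    {"x": 0,"y": 0,"z": 0,"ax": 0,"ay": 0,"az": 0,"grip": 1},
    {"x": 0,"y": 0,"z": 0,"ax": 0,"ay": 0,"az": 0,"grip": 1},
    {"x": 0,"y": 0,"z": 0,"ax": 0,"ay": 0,"az": 0,"grip": 1},
    {"x": 0,"y": 0,"z": 0,"ax": 0,"ay": 0,"az": 0,"grip": 1},
    {"x": 0,"y": 0,"z": 0,"ax": 0,"ay": 0,"az": 0,"grip": 1},
    {"x": 0,"y": 0,"z": 0,"ax": 0,"ay": 0,"az": 0,"grip": 1},
    {"x": 0,"y": 0,"z": 0,"ax": 0,"ay": 0,"az": 0,"grip": 1},
    {"x": 0,"y": 0,"z": 0,"ax": 0,"ay": 0,"az": 0,"grip": 1}
  ]
}}

```text
time: 14.7
tool_pos: [0.5031, 0.1307, 0.0324]
tcp_rot: [0.108, 3.137, 0.003]
wrist_force: [-1.5, -1.2, 6.4]
width: 0.631
grip_force: 41.9
```

Run:
```python
from h import *
s=bot.read_state();print(s['tool_pos'],s['tcp_rot'],s['width'],s['wrist_force'])
print(to_tool([.411,-.311,.15]),to_tool([.411,-.311,s['tool_pos'][2]-.001]))
```

```text
[0.50308147 0.13074399 0.03238934] [0.10794414 3.13699114 0.00329915] 0.6312987262921217 [-1.5249261  -1.19073156  6.41987058]
[ 0.1224 -0.8935 -0.2375] [ 1.230e-01 -8.941e-01 -3.000e-04]
```

Call:
{"api": "step_arm", "payload": {
  "series": [
    {"x": 0,"y": 0,"z": -0.08,"ax": 0,"ay": 0,"az": 0,"grip": 1},
    {"x": 0,"y": 0,"z": -0.16,"ax": 0,"ay": 0,"az": 0,"grip": 1},
    {"x": 0.01,"y": -0.05,"z": -0.23,"ax": 0,"ay": 0,"az": 0,"grip": 1},
    {"x": 0.02,"y": -0.14,"z": -0.238,"ax": 0,"ay": 0,"az": 0,"grip": 1},
    {"x": 0.033,"y": -0.24,"z": -0.238,"ax": 0,"ay": 0,"az": 0,"grip": 1},
    {"x": 0.047,"y": -0.34,"z": -0.238,"ax": 0,"ay": 0,"az": 0,"grip": 1},
    {"x": 0.06,"y": -0.44,"z": -0.238,"ax": 0,"ay": 0,"az": 0,"grip": 1},
    {"x": 0.075,"y": -0.54,"z": -0.238,"ax": 0,"ay": 0,"az": 0,"grip": 1},
    {"x": 0.09,"y": -0.64,"z": -0.238,"ax": 0,"ay": 0,"az": 0,"grip": 1},
    {"x": 0.1,"y": -0.74,"z": -0.238,"ax": 0,"ay": 0,"az": 0,"grip": 1},
    {"x": 0.115,"y": -0.83,"z": -0.238,"ax": 0,"ay": 0,"az": 0,"grip": 1},
    {"x": 0.123,"y": -0.894,"z": -0.22,"ax": 0,"ay": 0,"az": 0,"grip": 1}
  ]
}}

```text
time: 15.9
tool_pos: [0.4095, -0.3151, 0.1415]
tcp_rot: [0.111, 3.137, -0.002]
wrist_force: [-0.2, -0.3, -2.2]
width: 0.63
grip_force: 43.2
```

Call:
{"api": "step_arm", "payload": {
  "series": [
    {"x": 0,"y": 0,"z": 0.06,"ax": 0,"ay": 0,"az": 0,"grip": 1},
    {"x": 0,"y": 0,"z": 0.13,"ax": 0,"ay": 0,"az": 0,"grip": 1},
    {"x": 0,"y": 0,"z": 0.18,"ax": 0,"ay": 0,"az": 0,"grip": 1},
    {"x": 0,"y": 0,"z": 0.205,"ax": 0,"ay": 0,"az": 0,"grip": 1},
    {"x": 0,"y": 0,"z": 0.215,"ax": 0,"ay": 0,"az": 0,"grip": 1},
    {"x": 0,"y": 0,"z": 0.22,"ax": 0,"ay": 0,"az": 0,"grip": 1},
    {"x": 0,"y": 0,"z": 0.22,"ax": 0,"ay": 0,"az": 0,"grip": 1},
    {"x": 0,"y": 0,"z": 0.22,"ax": 0,"ay": 0,"az": 0,"grip": 1}
  ]
}}

```text
time: 16.7
tool_pos: [0.4112, -0.3121, 0.0317]
tcp_rot: [0.107, 3.137, -0.001]
wrist_force: [0.7, -0.7, -1.8]
width: 0.632
grip_force: 43.2
```

Call:
{"api": "step_arm", "payload": {
  "series": [
    {"x": 0,"y": 0,"z": 0,"ax": 0,"ay": 0,"az": 0,"grip": -1},
    {"x": 0,"y": 0,"z": 0,"ax": 0,"ay": 0,"az": 0,"grip": -1},
    {"x": 0,"y": 0,"z": 0,"ax": 0,"ay": 0,"az": 0,"grip": -1},
    {"x": 0,"y": 0,"z": 0,"ax": 0,"ay": 0,"az": 0,"grip": -1},
    {"x": 0,"y": 0,"z": -0.05,"ax": 0,"ay": 0,"az": 0,"grip": -1},
    {"x": 0,"y": 0,"z": -0.13,"ax": 0,"ay": 0,"az": 0,"grip": -1},
    {"x": 0,"y": 0,"z": -0.21,"ax": 0,"ay": 0,"az": 0,"grip": -1},
    {"x": 0,"y": 0.05,"z": -0.29,"ax": 0,"ay": 0,"az": 0,"grip": -1},
    {"x": 0,"y": 0.12,"z": -0.36,"ax": 0,"ay": 0,"az": 0,"grip": -1},
    {"x": -0.05,"y": 0.2,"z": -0.42,"ax": 0,"ay": 0,"az": 0,"grip": -1},
    {"x": -0.08,"y": 0.28,"z": -0.47,"ax": 0,"ay": 0,"az": 0,"grip": -1},
    {"x": -0.12,"y": 0.36,"z": -0.5,"ax": 0,"ay": 0,"az": 0,"grip": -1}
  ]
}}

```text
time: 17.9
tool_pos: [0.4818, -0.1372, 0.2825]
tcp_rot: [0.11, 3.136, 0.0]
wrist_force: [0.9, -0.7, -0.7]
width: 0.994
grip_force: 0.0
```

Run:
```python
from h import *
cam('top','t2');print(bot.read_state()['tool_pos'],to_tool([.53,.09,.28],86))
```

```text
[ 0.48635444 -0.13130745  0.28520729] (array([-0.0578,  0.4473,  0.0135]), array([0.011, 0.02 , 0.008]))
```

Call:
{"api": "step_arm", "payload": {
  "series": [
    {"x": -0.058,"y": 0.1,"z": 0.01,"ax": 0,"ay": 0,"az": 0,"grip": -1},
    {"x": -0.058,"y": 0.2,"z": 0.01,"ax": 0,"ay": 0,"az": 0,"grip": -1},
    {"x": -0.058,"y": 0.3,"z": 0.01,"ax": 0,"ay": 0,"az": 0,"grip": -1},
    {"x": -0.058,"y": 0.38,"z": 0.01,"ax": 0,"ay": 0,"az": 0,"grip": -1},
    {"x": -0.058,"y": 0.44,"z": 0.01,"ax": 0,"ay": 0,"az": 0,"grip": -1},
    {"x": -0.058,"y": 0.44,"z": 0.01,"ax": 0,"ay": 0,"az": 0,"grip": -1},
    {"x": -0.058,"y": 0.44,"z": 0.01,"ax": 0,"ay": 0,"az": 0,"grip": -1},
    {"x": -0.058,"y": 0.44,"z": 0.01,"ax": 0,"ay": 0,"az": 0,"grip": -1}
  ]
}}

```text
time: 18.75
tool_pos: [0.5248, 0.0784, 0.2748]
tcp_rot: [0.109, 3.14, 0.001]
wrist_force: [0.0, 0.6, 1.0]
width: 0.999
grip_force: 0.0
```

Run:
```python
from h import *
import pickle
pickle.dump(cam('wrist','w7'),open('w7.pkl','wb'));print(bot.read_state()['tool_pos'])
```

```text
[0.52485388 0.07821873 0.2748926 ]
```

Call:
{"api": "step_arm", "payload": {
  "series": [
    {"x": 0,"y": 0.09,"z": 0,"ax": 0,"ay": 0,"az": 0,"grip": -1},
    {"x": 0,"y": 0.18,"z": 0,"ax": 0,"ay": 0,"az": 0,"grip": -1},
    {"x": 0,"y": 0.24,"z": 0,"ax": 0,"ay": 0,"az": 0,"grip": -1},
    {"x": 0,"y": 0.24,"z": 0,"ax": 0,"ay": 0,"az": 0,"grip": -1},
    {"x": 0,"y": 0.24,"z": 0,"ax": 0,"ay": 0,"az": 0,"grip": -1},
    {"x": 0,"y": 0.24,"z": 0,"ax": 0,"ay": 0,"az": 0,"grip": -1}
  ]
}}

```text
time: 19.4
tool_pos: [0.5333, 0.1975, 0.2752]
tcp_rot: [0.111, 3.139, 0.001]
wrist_force: [0.7, 0.2, 0.1]
width: 0.999
grip_force: 0.0
```

Run:
```python
from h import *
import pickle
c8=cam('wrist','w8');pickle.dump(c8,open('w8.pkl','wb'));print(bot.read_state()['tool_pos'])
c7=pickle.load(open('w7.pkl','rb'))
cv2.imwrite('pics/m2.png',np.vstack([cv2.resize(c['img'][70:280],(800,300),interpolation=cv2.INTER_CUBIC) for c in (c7,c8)])[...,::-1])
```

```text
[0.53328316 0.19747508 0.27519539]
```

View pics/m2.png

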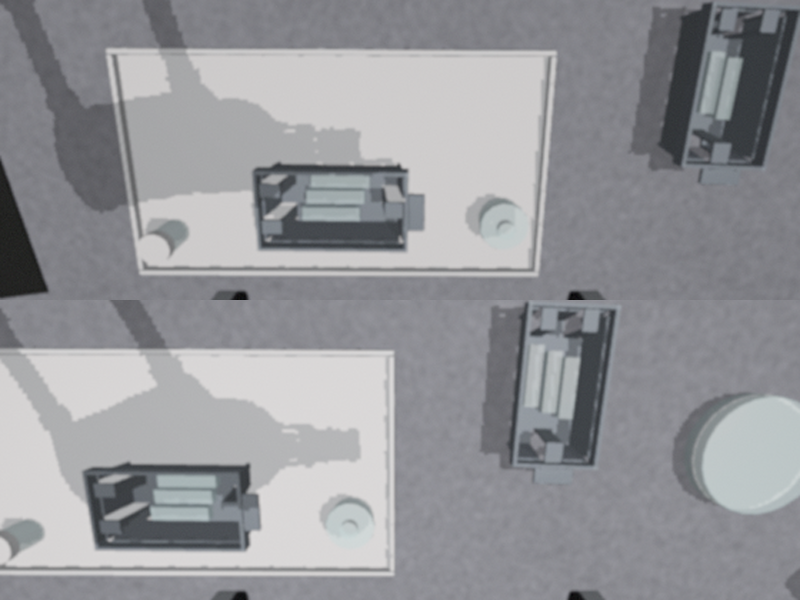

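The tray's front row is now empty. The bin rim is at montage (254–408, 166–250) in the first view and (87–250, 466–550) in the second, with its tab towards +y. The twin's tab is at (718,175) and (552,475), pointing away from the robot. I'll zoom in for rim corners.

Run:
```python
from h import *
import pickle
c7,c8=[pickle.load(open(f'w{i}.pkl','rb')) for i in (7,8)]
def t(c,x,y,w,h): return cv2.resize(c['img'][y:y+h,x:x+w],(w*3,h*3),interpolation=cv2.INTER_CUBIC)
A=np.hstack([t(c7,170,175,132,80),t(c8,50,385-210,132,80)])   # bin tiles 396x240
B=np.hstack([t(c7,455,65,105,140),t(c8,345,65,105,140)])       # twin tiles
B=np.hstack([B,np.zeros((420,A.shape[1]-B.shape[1],3),np.uint8)])
cv2.imwrite('pics/m3.png',np.vstack([A,B])[:600,:,::-1])
print(A.shape,B.shape)
```

```text
(240, 792, 3) (420, 792, 3)
```

View pics/m3.png

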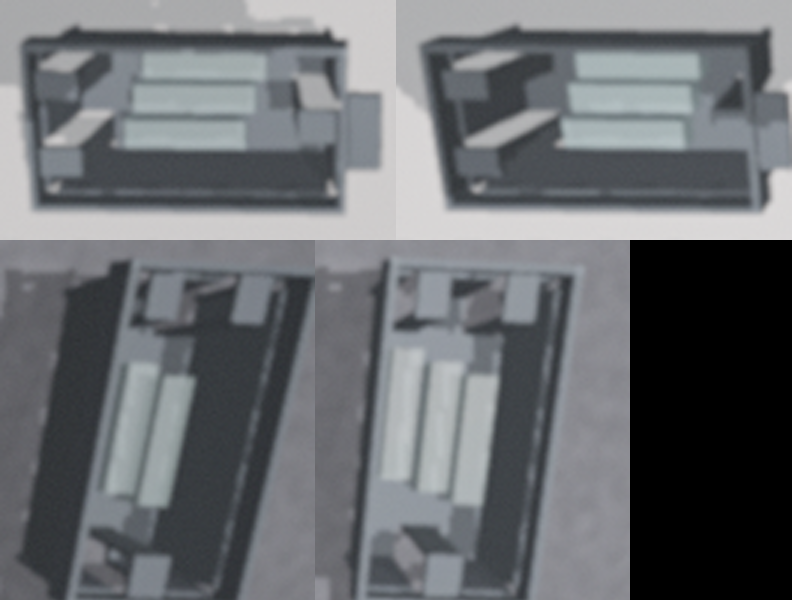

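Run:
```python
from h import *
import pickle
c7,c8=[pickle.load(open(f'w{i}.pkl','rb')) for i in (7,8)]
im=c8['img'].astype(int)
for r in (100,130,160): print(r,[(x,*im[r,x]) for x in list(range(358,374,1))][::2],[(x,*im[r,x]) for x in range(416,436,2)])
for x in (370,400): print(x,[(r,*im[r,x]) for r in range(178,198,2)])
```

```text
100 [(358, np.int64(107), np.int64(106), np.int64(113)), (360, np.int64(108), np.int64(108), np.int64(113)), (362, np.int64(99), np.int64(99), np.int64(104)), (364, np.int64(60), np.int64(63), np.int64(66)), (366, np.int64(79), np.int64(84), np.int64(89)), (368, np.int64(146), np.int64(151), np.int64(158)), (370, np.int64(149), np.int64(155), np.int64(161)), (372, np.int64(159), np.int64(165), np.int64(170))] [(416, np.int64(65), np.int64(69), np.int64(74)), (418, np.int64(64), np.int64(68), np.int64(72)), (420, np.int64(64), np.int64(68), np.int64(72)), (422, np.int64(91), np.int64(96), np.int64(102)), (424, np.int64(76), np.int64(81), np.int64(85)), (426, np.int64(58), np.int64(62), np.int64(65)), (428, np.int64(119), np.int64(125), np.int64(130)), (430, np.int64(143), np.int64(148), np.int64(154)), (432, np.int64(138), np.int64(139), np.int64(144)), (434, np.int64(136), np.int64(136), np.int64(141))]
130 [(358, np.int64(108), np.int64(108), np.int64(113)), (360, np.int64(79), np.int64(83), np.int64(85)), (362, np.int64(57), np.int64(61), np.int64(66)), (364, np.int64(119), np.int6
[... 2011 characters left out ...]
.int64(138), np.int64(143)), (192, np.int64(145), np.int64(144), np.int64(150)), (194, np.int64(145), np.int64(144), np.int64(151)), (196, np.int64(143), np.int64(143), np.int64(149))]
400 [(178, np.int64(74), np.int64(78), np.int64(83)), (180, np.int64(85), np.int64(89), np.int64(96)), (182, np.int64(114), np.int64(120), np.int64(127)), (184, np.int64(87), np.int64(92), np.int64(96)), (186, np.int64(128), np.int64(135), np.int64(140)), (188, np.int64(137), np.int64(143), np.int64(150)), (190, np.int64(140), np.int64(145), np.int64(153)), (192, np.int64(137), np.int64(143), np.int64(151)), (194, np.int64(140), np.int64(145), np.int64(151)), (196, np.int64(143), np.int64(146), np.int64(152))]
```

Run:
```python
from h import *
import pickle
c7,c8=[pickle.load(open(f'w{i}.pkl','rb')) for i in (7,8)]
f=lambda o,P:np.array([((x+.5)/3-.5+o[0],(y+.5)/3-.5+o[1]) for x,y in P])
b7=f((170,175),[(24,44),(345,44),(343,212),(37,210)]);b8=f((50,175),[(26,44),(353,48),(362,212),(53,209)])
t8=np.array([(369.4,71.3),(435,74.5),(418.5,188),(357.6,187.3)]);t7=np.array([(499,72),(477.9,185.8)])
print('bin tri',[tri([ray(c7,p),ray(c8,q)])[0].round(4).tolist() for p,q in zip(b7,b8)])
def rep(n,c,P,z):
    X=np.array([onz(c,p,z)[:2] for p in P]);e=np.roll(X,-1,0)-X
    print(n,'ctr',X.mean(0).round(4),'sides',np.hypot(*e.T).round(4),'ang',np.degrees(np.arctan2(e[:,1],e[:,0])).round(1))
rep('bin7',c7,b7,.054);rep('bin8',c8,b8,.054);rep('twin8',c8,t8,.05)
print('twin tri',[tri([ray(c7,p),ray(c8,q)])[0].round(4).tolist() for p,q in zip(t7,t8[[0,3]])])
print(bot.read_state()['tool_pos'],bot.read_state()['tcp_rot'])
```

```text
bin tri [[0.531, -0.0294, 0.0551], [0.5407, 0.077, 0.049], [0.5989, 0.0722, 0.0537], [0.5893, -0.0333, 0.0569]]
bin7 ctr [0.5648 0.0214] sides [0.1072 0.0602 0.1068 0.0595] ang [ 86.   -4.7 -94.4 175.7]
bin8 ctr [0.5652 0.0214] sides [0.1091 0.0589 0.1078 0.0591] ang [ 85.2  -6.2 -94.7 175.1]
twin8 ctr [0.4996 0.3068] sides [0.0612 0.1083 0.0617 0.1104] ang [ 83.3  -6.3 -94.7 173.4]
twin tri [[0.442, 0.282, 0.0522], [0.5488, 0.2687, 0.0567]]
[0.53328316 0.19747508 0.27519539] [1.11072032e-01 3.13926736e+00 1.61057066e-03]
```

Call:
{"api": "step_arm", "payload": {
  "series": [
    {"x": -0.02,"y": -0.08,"z": 0.06,"ax": 0,"ay": 0,"az": 0.28,"grip": -1},
    {"x": -0.04,"y": -0.16,"z": 0.12,"ax": 0,"ay": 0,"az": 0.56,"grip": -1},
    {"x": -0.065,"y": -0.25,"z": 0.18,"ax": 0,"ay": 0,"az": 0.84,"grip": -1},
    {"x": -0.088,"y": -0.34,"z": 0.22,"ax": 0,"ay": 0,"az": 1,"grip": -1},
    {"x": -0.088,"y": -0.347,"z": 0.23,"ax": 0,"ay": 0,"az": 1,"grip": -1}
  ]
}}

```text
time: 19.95
tool_pos: [0.5638, 0.018, 0.1575]
tcp_rot: [-0.926, -2.999, 0.002]
wrist_force: [-0.3, 0.1, -0.3]
width: 1.002
grip_force: 0.0
```

Call:
{"api": "step_arm", "payload": {
  "series": [
    {"x": 0,"y": 0,"z": 0,"ax": 0,"ay": 0,"az": 0.28,"grip": -1},
    {"x": 0,"y": 0,"z": 0,"ax": 0,"ay": 0,"az": 0.56,"grip": -1},
    {"x": 0,"y": 0,"z": 0,"ax": 0,"ay": 0,"az": 0.84,"grip": -1},
    {"x": 0,"y": 0,"z": 0,"ax": 0,"ay": 0,"az": 1,"grip": -1}
  ]
}}

```text
time: 20.35
tool_pos: [0.5652, 0.0224, 0.1605]
tcp_rot: [1.671, 2.66, 0.003]
wrist_force: [-0.7, -0.3, 0.3]
width: 1.0
grip_force: 0.0
```

Call:
{"api": "step_arm", "payload": {
  "series": [
    {"x": 0,"y": 0,"z": 0,"ax": 0,"ay": 0,"az": 0.28,"grip": -1},
    {"x": 0,"y": 0,"z": 0,"ax": 0,"ay": 0,"az": 0.56,"grip": -1},
    {"x": 0,"y": 0,"z": 0,"ax": 0,"ay": 0,"az": 0.84,"grip": -1},
    {"x": 0,"y": 0,"z": 0,"ax": 0,"ay": 0,"az": 1,"grip": -1},
    {"x": 0,"y": 0,"z": 0,"ax": 0,"ay": 0,"az": 1,"grip": -1},
    {"x": 0,"y": 0,"z": 0,"ax": 0,"ay": 0,"az": 1,"grip": -1},
    {"x": 0,"y": 0,"z": 0,"ax": 0,"ay": 0,"az": 1,"grip": -1}
  ]
}}

```text
time: 21.05
tool_pos: [0.5652, 0.0229, 0.1602]
tcp_rot: [-2.295, -2.145, -0.003]
wrist_force: [0.2, 0.3, -0.6]
width: 0.995
grip_force: 0.0
```

Run:
```python
from h import *
import pickle
pickle.dump(cam('wrist','w9'),open('w9.pkl','wb'))
s=bot.read_state();print(s['tool_pos'],s['tcp_rot'],s['q'],to_tool([.565,.0214,.028],-4.5))
```

```text
[0.56520353 0.02303902 0.16016342] [-2.29498145 -2.14442765 -0.00256501] [-4.27339187e-03  1.13766950e-01  1.91704795e+00  1.77927147e-03
  1.11003606e+00  6.27361551e-02] (array([-0.0037, -0.0004,  0.2643]), array([ 0.001, -0.003,  0.021]))
```

Call:
{"api": "step_arm", "payload": {
  "force": 30,
  "series": [
    {"x": -0.004,"y": 0,"z": 0.08,"ax": 0,"ay": 0,"az": 0.02,"grip": -1},
    {"x": -0.004,"y": 0,"z": 0.15,"ax": 0,"ay": 0,"az": 0.02,"grip": -1},
    {"x": -0.004,"y": 0,"z": 0.21,"ax": 0,"ay": 0,"az": 0.02,"grip": -1},
    {"x": -0.004,"y": 0,"z": 0.25,"ax": 0,"ay": 0,"az": 0.02,"grip": -1},
    {"x": -0.004,"y": 0,"z": 0.264,"ax": 0,"ay": 0,"az": 0.02,"grip": -1},
    {"x": -0.004,"y": 0,"z": 0.264,"ax": 0,"ay": 0,"az": 0.02,"grip": -1},
    {"x": -0.004,"y": 0,"z": 0.264,"ax": 0,"ay": 0,"az": 0.02,"grip": 1},
    {"x": -0.004,"y": 0,"z": 0.264,"ax": 0,"ay": 0,"az": 0.02,"grip": 1},
    {"x": -0.004,"y": 0,"z": 0.264,"ax": 0,"ay": 0,"az": 0.02,"grip": 1},
    {"x": -0.004,"y": 0,"z": 0.264,"ax": 0,"ay": 0,"az": 0.02,"grip": 1},
    {"x": -0.004,"y": 0,"z": 0.264,"ax": 0,"ay": 0,"az": 0.02,"grip": 1},
    {"x": -0.004,"y": 0,"z": 0.264,"ax": 0,"ay": 0,"az": 0.02,"grip": 1}
  ]
}}

```text
time: 22.3
tool_pos: [0.5669, 0.0214, 0.0299]
tcp_rot: [2.306, 2.131, 0.006]
wrist_force: [0.2, -0.2, 6.2]
width: 0.697
grip_force: 34.3
```

Call:
{"api": "step_arm", "payload": {
  "series": [
    {"x": 0,"y": 0,"z": 0,"ax": 0,"ay": 0,"az": 0,"grip": 1},
    {"x": 0,"y": 0,"z": -0.02,"ax": 0,"ay": 0,"az": 0,"grip": 1},
    {"x": 0,"y": 0,"z": -0.08,"ax": 0,"ay": 0,"az": 0,"grip": 1},
    {"x": 0,"y": 0,"z": -0.16,"ax": 0,"ay": 0,"az": 0,"grip": 1},
    {"x": 0,"y": 0,"z": -0.24,"ax": 0,"ay": 0,"az": 0,"grip": 1},
    {"x": 0,"y": 0,"z": -0.3,"ax": 0,"ay": 0,"az": 0,"grip": 1},
    {"x": 0,"y": 0,"z": -0.3,"ax": 0,"ay": 0,"az": 0,"grip": 1},
    {"x": 0,"y": 0,"z": -0.3,"ax": 0,"ay": 0,"az": 0,"grip": 1},
    {"x": 0,"y": 0,"z": -0.3,"ax": 0,"ay": 0,"az": 0,"grip": 1}
  ]
}}

```text
time: 23.2
tool_pos: [0.5636, 0.0212, 0.1764]
tcp_rot: [-2.306, -2.13, 0.001]
wrist_force: [-0.4, -0.2, -1.4]
width: 0.693
grip_force: 33.5
```

Run:
```python
from h import *
import pickle
w=cam('wrist','w10');pickle.dump(w,open('w10.pkl','wb'));sc=cam('scene');
s=bot.read_state();print(s['tool_pos'],s['tcp_rot'],s['width'],to_tool([.4998,.3068,.178]))
cv2.imwrite('pics/m4.png',np.hstack([cv2.resize(w['img'],(400,300)),cv2.resize(sc['img'][100:340,160:480],(400,300))])[...,::-1])
```

```text
[0.56344542 0.02118944 0.17575856] [-2.30503048 -2.12929871  0.00239914] 0.6947983928862334 [ 0.5594 -0.1721 -0.0031]
```

View pics/m4.png

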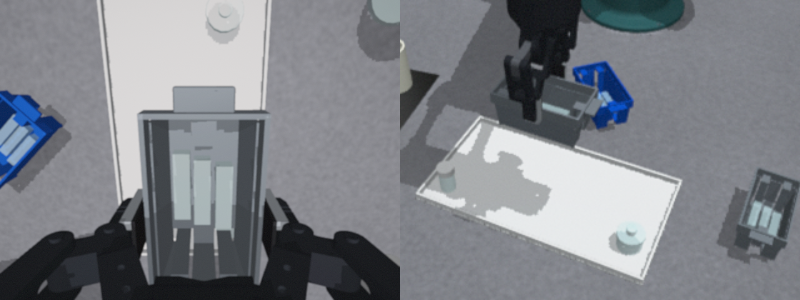

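The bin hangs level and square in the hand. Its tab end rim runs from about (196,158) to (377,157) in wrist pixels. In the scene view the tray is clear and the vial and dish are untouched.

Run:
```python
from h import *
import pickle
w=pickle.load(open('w10.pkl','rb'));im=w['img'].astype(int);g=im.sum(2)//3
print([ (r,g[r,230],g[r,340]) for r in range(150,170,2)]); print([(x,g[200,x]) for x in range(180,215,3)],[(x,g[200,x]) for x in range(360,392,3)])
s=bot.read_state();R=Ro.from_rotvec(s['tcp_rot'])
for p in ((196,157.5),(377,156.5)): print(R.inv().apply(onz(w,p,s['tool_pos'][2]+.0245)-s['tool_pos']).round(4))
print(to_tool([.4998,.3068,.178],84),s['q'])
```

```text
[(150, np.int64(217), np.int64(217)), (152, np.int64(214), np.int64(214)), (154, np.int64(135), np.int64(138)), (156, np.int64(77), np.int64(77)), (158, np.int64(94), np.int64(93)), (160, np.int64(148), np.int64(147)), (162, np.int64(154), np.int64(152)), (164, np.int64(153), np.int64(152)), (166, np.int64(145), np.int64(142)), (168, np.int64(84), np.int64(86))]
[(180, np.int64(217)), (183, np.int64(216)), (186, np.int64(217)), (189, np.int64(217)), (192, np.int64(217)), (195, np.int64(166)), (198, np.int64(150)), (201, np.int64(136)), (204, np.int64(62)), (207, np.int64(59)), (210, np.int64(117)), (213, np.int64(94))] [(360, np.int64(133)), (363, np.int64(62)), (366, np.int64(62)), (369, np.int64(127)), (372, np.int64(147)), (375, np.int64(147)), (378, np.int64(146)), (381, np.int64(148)), (384, np.int64(147)), (387, np.int64(147)), (390, np.int64(146))]
[ 0.0549 -0.0284 -0.0243]
[ 0.0552  0.0295 -0.0245]
(array([ 0.5594, -0.1721, -0.0031]), array([-0.004, -0.007, -2.951])) [-7.55534272e-03  9.91464775e-02  1.90267107e+00  1.72500541e-03
  1.14334428e+00  7.09449833e-02]
```

Call:
{"api": "step_arm", "payload": {
  "series": [
    {"x": 0.08,"y": -0.02,"z": 0,"ax": 0,"ay": 0,"az": -0.2,"grip": 1},
    {"x": 0.16,"y": -0.05,"z": 0,"ax": 0,"ay": 0,"az": -0.4,"grip": 1},
    {"x": 0.24,"y": -0.075,"z": 0,"ax": 0,"ay": 0,"az": -0.6,"grip": 1},
    {"x": 0.32,"y": -0.1,"z": 0,"ax": 0,"ay": 0,"az": -0.8,"grip": 1},
    {"x": 0.4,"y": -0.12,"z": 0,"ax": 0,"ay": 0,"az": -1,"grip": 1},
    {"x": 0.48,"y": -0.145,"z": 0,"ax": 0,"ay": 0,"az": -1,"grip": 1},
    {"x": 0.54,"y": -0.165,"z": 0,"ax": 0,"ay": 0,"az": -1,"grip": 1},
    {"x": 0.559,"y": -0.172,"z": 0,"ax": 0,"ay": 0,"az": -1,"grip": 1}
  ]
}}

```text
time: 24.1
tool_pos: [0.4997, 0.309, 0.1766]
tcp_rot: [-1.672, -2.657, 0.001]
wrist_force: [-0.0, -1.4, -0.3]
width: 0.696
grip_force: 33.4
```

Call:
{"api": "step_arm", "payload": {
  "series": [
    {"x": 0,"y": 0,"z": 0,"ax": 0,"ay": 0,"az": -0.25,"grip": 1},
    {"x": 0,"y": 0,"z": 0,"ax": 0,"ay": 0,"az": -0.5,"grip": 1},
    {"x": 0,"y": 0,"z": 0,"ax": 0,"ay": 0,"az": -0.75,"grip": 1},
    {"x": 0,"y": 0,"z": 0,"ax": 0,"ay": 0,"az": -1,"grip": 1}
  ]
}}

```text
time: 24.5
tool_pos: [0.501, 0.3054, 0.1769]
tcp_rot: [-0.925, -3.001, 0.001]
wrist_force: [-0.5, -0.9, -1.2]
width: 0.694
grip_force: 33.4
```

Call:
{"api": "step_arm", "payload": {
  "series": [
    {"x": 0,"y": 0,"z": 0,"ax": 0,"ay": 0,"az": -0.25,"grip": 1},
    {"x": 0,"y": 0,"z": 0,"ax": 0,"ay": 0,"az": -0.5,"grip": 1},
    {"x": 0,"y": 0,"z": 0,"ax": 0,"ay": 0,"az": -0.75,"grip": 1},
    {"x": 0,"y": 0,"z": 0,"ax": 0,"ay": 0,"az": -0.951,"grip": 1},
    {"x": 0,"y": 0,"z": 0,"ax": 0,"ay": 0,"az": -0.951,"grip": 1},
    {"x": 0,"y": 0,"z": 0,"ax": 0,"ay": 0,"az": -0.951,"grip": 1},
    {"x": 0,"y": 0,"z": 0,"ax": 0,"ay": 0,"az": -0.951,"grip": 1},
    {"x": 0,"y": 0,"z": 0,"ax": 0,"ay": 0,"az": -0.951,"grip": 1}
  ]
}}

```text
time: 25.3
tool_pos: [0.5014, 0.3064, 0.1782]
tcp_rot: [0.167, 3.137, 0.002]
wrist_force: [-0.2, -0.4, -1.5]
width: 0.698
grip_force: 33.4
```

Run:
```python
from h import *
import pickle
w=cam('wrist','w11');pickle.dump(w,open('w11.pkl','wb'));sc=cam('scene');t=cam('top')
s=bot.read_state();print(s['tool_pos'],s['tcp_rot'],s['width'],to_tool([.4998,.3068,.0689],84))
cv2.imwrite('pics/m5.png',np.hstack([cv2.resize(w['img'],(400,300)),cv2.resize(sc['img'][190:340,380:580],(400,300),interpolation=cv2.INTER_CUBIC)])[...,::-1])
```

```text
[0.50147956 0.3065942  0.17842064] [1.65329241e-01 3.13671779e+00 2.43099598e-03] 0.696926501020989 (array([ 0.0035, -0.0003,  0.219 ]), array([ 0.003,  0.001, -0.001]))
```

Call:
{"api": "step_arm", "payload": {
  "series": [
    {"x": 0.0035,"y": 0,"z": 0.06,"ax": 0,"ay": 0,"az": 0,"grip": 1},
    {"x": 0.0035,"y": 0,"z": 0.12,"ax": 0,"ay": 0,"az": 0,"grip": 1},
    {"x": 0.0035,"y": 0,"z": 0.16,"ax": 0,"ay": 0,"az": 0,"grip": 1},
    {"x": 0.0035,"y": 0,"z": 0.18,"ax": 0,"ay": 0,"az": 0,"grip": 1},
    {"x": 0.0035,"y": 0,"z": 0.19,"ax": 0,"ay": 0,"az": 0,"grip": 1},
    {"x": 0.0035,"y": 0,"z": 0.196,"ax": 0,"ay": 0,"az": 0,"grip": 1},
    {"x": 0.0035,"y": 0,"z": 0.2,"ax": 0,"ay": 0,"az": 0,"grip": 1},
    {"x": 0.0035,"y": 0,"z": 0.205,"ax": 0,"ay": 0,"az": 0,"grip": 1},
    {"x": 0.0035,"y": 0,"z": 0.21,"ax": 0,"ay": 0,"az": 0,"grip": 1},
    {"x": 0.0035,"y": 0,"z": 0.21,"ax": 0,"ay": 0,"az": 0,"grip": 1}
  ]
}}

```text
time: 26.45
tool_pos: [0.4998, 0.3069, 0.0735]
tcp_rot: [0.165, 3.137, 0.003]
wrist_force: [0.3, 0.4, -0.9]
width: 0.692
grip_force: 33.4
```

Run:
```python
from h import *
import pickle
cam('wrist','w12');sc=cam('scene');t=cam('top')
s=bot.read_state();print(s['tool_pos'],s['tcp_rot'],s['wrist_force'],to_tool([.4998,.3068,.0689],84))
cv2.imwrite('pics/m6.png',np.hstack([cv2.resize(t['img'][150:240,80:200],(400,300),interpolation=cv2.INTER_CUBIC),cv2.resize(sc['img'][190:340,380:560],(400,300),interpolation=cv2.INTER_CUBIC)])[...,::-1])
```

```text
[0.49989322 0.30699291 0.07362141] [1.64733693e-01 3.13651714e+00 2.72702345e-03] [ 0.16272816  1.11019858 -0.46954807] (array([ 0.0002, -0.0004,  0.0094]), array([ 0.003,  0.001, -0.   ]))
```

Call:
{"api": "step_arm", "payload": {
  "series": [
    {"x": 0,"y": 0,"z": 0.003,"ax": 0,"ay": 0,"az": 0,"grip": 1},
    {"x": 0,"y": 0,"z": 0.005,"ax": 0,"ay": 0,"az": 0,"grip": 1},
    {"x": 0,"y": 0,"z": 0.007,"ax": 0,"ay": 0,"az": 0,"grip": 1},
    {"x": 0,"y": 0,"z": 0.008,"ax": 0,"ay": 0,"az": 0,"grip": 1},
    {"x": 0,"y": 0,"z": 0.008,"ax": 0,"ay": 0,"az": 0,"grip": 1},
    {"x": 0,"y": 0,"z": 0.008,"ax": 0,"ay": 0,"az": 0,"grip": 1}
  ]
}}

```text
time: 27.2
tool_pos: [0.4998, 0.307, 0.0694]
tcp_rot: [0.165, 3.137, 0.002]
wrist_force: [0.1, 0.3, -0.5]
width: 0.693
grip_force: 33.4
```

Call:
{"api": "step_arm", "payload": {
  "series": [
    {"x": 0,"y": 0,"z": 0,"ax": 0,"ay": 0,"az": 0,"grip": -1},
    {"x": 0,"y": 0,"z": 0,"ax": 0,"ay": 0,"az": 0,"grip": -1},
    {"x": 0,"y": 0,"z": 0,"ax": 0,"ay": 0,"az": 0,"grip": -1},
    {"x": 0,"y": 0,"z": 0,"ax": 0,"ay": 0,"az": 0,"grip": -1},
    {"x": 0,"y": 0,"z": -0.04,"ax": 0,"ay": 0,"az": 0,"grip": -1},
    {"x": 0,"y": 0,"z": -0.12,"ax": 0,"ay": 0,"az": 0,"grip": -1},
    {"x": 0,"y": 0,"z": -0.2,"ax": 0,"ay": 0,"az": 0,"grip": -1},
    {"x": 0,"y": 0,"z": -0.28,"ax": 0,"ay": 0,"az": 0,"grip": -1},
    {"x": 0,"y": -0.1,"z": -0.32,"ax": 0,"ay": 0,"az": 0,"grip": -1},
    {"x": 0,"y": -0.2,"z": -0.34,"ax": 0,"ay": 0,"az": 0,"grip": -1},
    {"x": 0,"y": -0.2,"z": -0.34,"ax": 0,"ay": 0,"az": 0,"grip": -1},
    {"x": 0,"y": -0.2,"z": -0.34,"ax": 0,"ay": 0,"az": 0,"grip": -1}
  ]
}}

```text
time: 28.4
tool_pos: [0.4895, 0.2063, 0.24]
tcp_rot: [0.169, 3.135, 0.004]
wrist_force: [-0.4, -0.8, -0.3]
width: 0.996
grip_force: 0.0
```

Run:
```python
from h import *
import pickle
w=cam('wrist','w13');sc=cam('scene');t=cam('top')
pickle.dump((w,sc,t),open('c13.pkl','wb'))
s=bot.read_state();print(s['tool_pos'],s['tcp_rot'],s['q'])
r=lambda i:cv2.resize(i,(400,300),interpolation=cv2.INTER_CUBIC)
cv2.imwrite('pics/m7.png',np.vstack([np.hstack([r(t['img'][155:245,70:190]),r(sc['img'][215:320,410:550])]),np.hstack([r(w['img']),r(t['img'][120:300,340:580])])])[...,::-1])
```

```text
[0.48900824 0.20798219 0.2386033 ] [-1.64026577e-01 -3.13684303e+00 -2.73050318e-03] [ 3.54096340e-01 -1.36351156e-02  1.90073394e+00  1.87300080e-03
  1.25423237e+00 -1.11279731e+00]
```

View pics/m7.png

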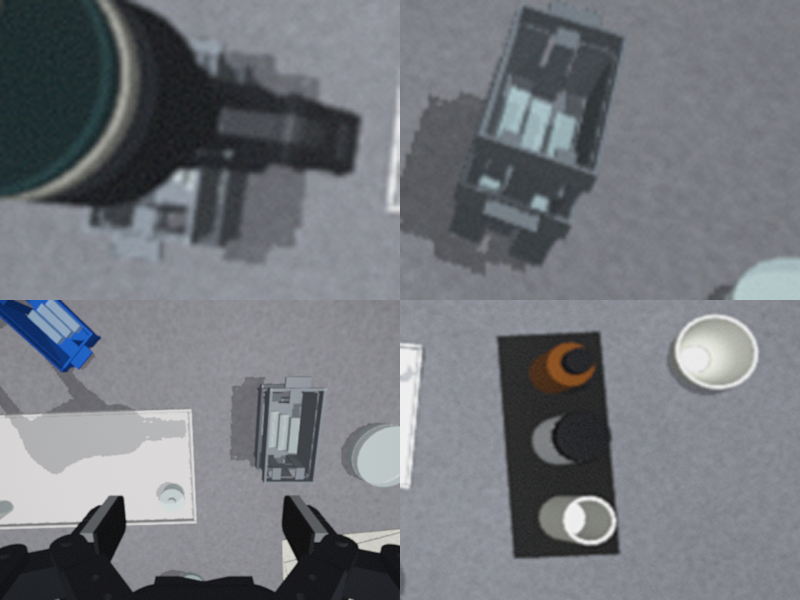

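The bin sits on the twin with its tab towards the robot and the twin's tab pointing away. The three vessels stand upright on the mat at (578,360), (580,437) and (588,520) in the lower-right tile. I'll check that the stacked rim is level using the wrist and scene views.

Run:
```python
from h import *
import pickle
w,sc,t=pickle.load(open('c13.pkl','rb'))
W=[(366.5,115),(454,122),(437,253),(361,250)];S=[(452.7,217.8),(488,229),(477.2,278.7),(437.3,264)]
for a,b in zip(W,S):
    X,e=tri([ray(w,a),ray(sc,b)]);print(X.round(4),round(e,4))
X=np.array([onz(w,p,.093)[:2] for p in W]);print(X.mean(0));e=np.roll(X,-1,0)-X;print(np.hypot(*e.T).round(4),np.degrees(np.arctan2(e[:,1],e[:,0])).round(1))
print(to_tool([.4112,-.3121,.2],86),to_tool([.4112,-.3121,.15]))
```

```text
[0.4362 0.2815 0.0809] 0.0046
[0.4485 0.3414 0.0874] 0.001
[0.558  0.3302 0.0859] 0.0007
[0.5491 0.2695 0.084 ] 0.0031
[0.49575979 0.30178082]
[0.0669 0.1075 0.0642 0.1099] [ 79.4  -6.3 -98.7 175. ]
(array([ 0.0462, -1.0509,  0.0754]), array([ 0.003, -0.001, -0.066])) [ 0.0462 -1.051   0.1754]
```

Run:
```python
from h import *
import pickle
w,sc,t=pickle.load(open('c13.pkl','rb'))
a=np.radians(-6);ux=np.array([np.cos(a),np.sin(a)]);uy=np.array([-ux[1],ux[0]])
for z in (.093,.085):
    P=[np.r_[np.array([.4998,.307])+i*.055*ux+j*.03*uy,z] for i,j in ((-1,-1),(-1,1),(1,1),(1,-1))]
    print(z,'w',[proj(w,p).round(1).tolist() for p in P],'s',[proj(sc,p).round(1).tolist() for p in P])
# rim corner evidence in scene: intensity along columns near the rim ends
g=sc['img'].astype(int)
for x in (445,455,465,470,475): print(x,[int(g[r,x].sum()//3) for r in range(255,292)])
```

```text
0.093 w [[378.3, 122.4], [457.4, 122.1], [440.5, 255.9], [369.3, 256.2]] s [[452.3, 214.8], [490.6, 226.6], [479.9, 275.6], [437.7, 261.2]]
0.085 w [[375.8, 121.8], [452.8, 121.5], [436.7, 252.2], [367.3, 252.4]] s [[451.0, 218.3], [489.0, 230.0], [478.2, 279.1], [436.4, 264.7]]
445 [111, 119, 138, 158, 168, 158, 145, 130, 117, 115, 84, 69, 68, 67, 65, 68, 66, 63, 67, 67, 64, 67, 64, 76, 91, 93, 90, 80, 80, 78, 77, 101, 124, 127, 124, 126, 109]
455 [157, 164, 170, 170, 168, 171, 170, 170, 170, 169, 168, 162, 135, 100, 70, 70, 67, 66, 66, 68, 65, 65, 62, 62, 63, 64, 63, 66, 62, 71, 80, 96, 99, 83, 80, 104, 125]
465 [176, 180, 178, 181, 178, 170, 169, 169, 169, 168, 166, 152, 128, 120, 120, 122, 113, 81, 68, 65, 67, 68, 67, 65, 66, 68, 77, 93, 88, 70, 55, 55, 56, 61, 71, 91, 111]
470 [109, 151, 165, 162, 158, 150, 140, 131, 108, 94, 105, 112, 113, 118, 126, 121, 120, 118, 100, 74, 67, 65, 67, 69, 68, 64, 63, 63, 63, 67, 72, 86, 109, 122, 125, 122, 128]
475 [57, 53, 52, 54, 52, 54, 52, 53, 51, 51, 55, 57, 53, 53, 54, 56, 56, 66, 80, 108, 101, 68, 65, 67, 63, 67, 72, 97, 124, 127, 127, 127, 125, 131, 133, 128, 127]
```

The rim's far edge in the scene view is a straight line at z ≈ 0.091, which means level and on the ledges. Now the beaker goes back first.

Call:
{"api": "step_arm", "payload": {
  "series": [
    {"x": 0.004,"y": -0.09,"z": 0,"ax": 0,"ay": 0,"az": -0.066,"grip": -1},
    {"x": 0.008,"y": -0.18,"z": 0,"ax": 0,"ay": 0,"az": -0.066,"grip": -1},
    {"x": 0.012,"y": -0.27,"z": 0,"ax": 0,"ay": 0,"az": -0.066,"grip": -1},
    {"x": 0.016,"y": -0.36,"z": 0,"ax": 0,"ay": 0,"az": -0.066,"grip": -1},
    {"x": 0.02,"y": -0.45,"z": 0,"ax": 0,"ay": 0,"az": -0.066,"grip": -1},
    {"x": 0.024,"y": -0.54,"z": 0,"ax": 0,"ay": 0,"az": -0.066,"grip": -1},
    {"x": 0.028,"y": -0.63,"z": 0,"ax": 0,"ay": 0,"az": -0.066,"grip": -1},
    {"x": 0.032,"y": -0.72,"z": 0,"ax": 0,"ay": 0,"az": -0.066,"grip": -1},
    {"x": 0.036,"y": -0.81,"z": 0,"ax": 0,"ay": 0,"az": -0.066,"grip": -1},
    {"x": 0.041,"y": -0.9,"z": 0,"ax": 0,"ay": 0,"az": -0.066,"grip": -1},
    {"x": 0.044,"y": -0.97,"z": 0.03,"ax": 0,"ay": 0,"az": -0.066,"grip": -1},
    {"x": 0.044,"y": -1,"z": 0.08,"ax": 0,"ay": 0,"az": -0.066,"grip": -1}
  ]
}}

```text
time: 29.75
tool_pos: [0.4166, -0.2909, 0.1993]
tcp_rot: [0.112, 3.136, -0.002]
wrist_force: [0.8, 0.1, -0.4]
width: 1.0
grip_force: 0.0
```

Call:
{"api": "step_arm", "payload": {
  "series": [
    {"x": 0,"y": -0.051,"z": 0.03,"ax": 0,"ay": 0,"az": 0,"grip": -1},
    {"x": 0,"y": -0.051,"z": 0.06,"ax": 0,"ay": 0,"az": 0,"grip": -1},
    {"x": 0,"y": -0.051,"z": 0.06,"ax": 0,"ay": 0,"az": 0,"grip": -1},
    {"x": 0,"y": -0.051,"z": 0.06,"ax": 0,"ay": 0,"az": 0,"grip": -1},
    {"x": 0,"y": -0.051,"z": 0.06,"ax": 0,"ay": 0,"az": 0,"grip": -1}
  ]
}}

```text
time: 30.25
tool_pos: [0.4142, -0.3123, 0.1692]
tcp_rot: [0.108, 3.138, 0.002]
wrist_force: [0.1, -0.4, 0.4]
width: 0.996
grip_force: 0.0
```

Run:
```python
from h import *
cam('top');s=bot.read_state();print(s['tool_pos'],s['tcp_rot'],to_tool([.4112,-.3121,.0320],86.06))
```

```text
[ 0.41423488 -0.31253782  0.16950068] [1.08043201e-01 3.13772484e+00 1.02640595e-03] (array([0.0067, 0.0003, 0.275 ]), array([ 0.001,  0.004, -0.   ]))
```

Call:
{"api": "step_arm", "payload": {
  "force": 40,
  "series": [
    {"x": 0.006,"y": 0,"z": 0.08,"ax": 0,"ay": 0,"az": 0,"grip": -1},
    {"x": 0.006,"y": 0,"z": 0.16,"ax": 0,"ay": 0,"az": 0,"grip": -1},
    {"x": 0.006,"y": 0,"z": 0.22,"ax": 0,"ay": 0,"az": 0,"grip": -1},
    {"x": 0.006,"y": 0,"z": 0.265,"ax": 0,"ay": 0,"az": 0,"grip": -1},
    {"x": 0.006,"y": 0,"z": 0.275,"ax": 0,"ay": 0,"az": 0,"grip": -1},
    {"x": 0.006,"y": 0,"z": 0.275,"ax": 0,"ay": 0,"az": 0,"grip": -1},
    {"x": 0.006,"y": 0,"z": 0.275,"ax": 0,"ay": 0,"az": 0,"grip": 1},
    {"x": 0.006,"y": 0,"z": 0.275,"ax": 0,"ay": 0,"az": 0,"grip": 1},
    {"x": 0.006,"y": 0,"z": 0.275,"ax": 0,"ay": 0,"az": 0,"grip": 1},
    {"x": 0.006,"y": 0,"z": 0.275,"ax": 0,"ay": 0,"az": 0,"grip": 1},
    {"x": 0.006,"y": 0,"z": 0.275,"ax": 0,"ay": 0,"az": 0,"grip": 1},
    {"x": 0.006,"y": 0,"z": 0.275,"ax": 0,"ay": 0,"az": 0,"grip": 1}
  ]
}}

```text
time: 31.5
tool_pos: [0.4118, -0.3136, 0.0331]
tcp_rot: [0.111, 3.136, -0.001]
wrist_force: [1.1, 2.2, 6.4]
width: 0.631
grip_force: 42.2
```

Call:
{"api": "step_arm", "payload": {
  "series": [
    {"x": 0,"y": 0,"z": 0,"ax": 0,"ay": 0,"az": 0,"grip": 1},
    {"x": 0,"y": 0,"z": 0,"ax": 0,"ay": 0,"az": 0,"grip": 1}
  ]
}}

```text
time: 31.7
tool_pos: [0.4118, -0.3136, 0.0331]
tcp_rot: [0.111, 3.136, -0.001]
wrist_force: [0.9, 0.9, 5.8]
width: 0.628
grip_force: 42.2
```

Run:
```python
from h import *
s=bot.read_state();p=s['tool_pos'];print(p,s['tcp_rot'],s['width'],s['grip_force'])
# keep grasp relation: place at K corrected by how far this grasp is from the mat release
d=p-np.array([.4112,-.3121,.0317]);print(d,to_tool(np.array([.5031,.1307,.0330])+d))
```

```text
[ 0.41182707 -0.31363747  0.03313684] [ 1.10619571e-01  3.13600050e+00 -7.12094407e-04] 0.6282505167142858 42.24531356245279
[ 0.00062707 -0.00153747  0.00143684] [-0.121   0.8963 -0.0024]
```

Call:
{"api": "step_arm", "payload": {
  "series": [
    {"x": 0,"y": 0,"z": -0.08,"ax": 0,"ay": 0,"az": 0,"grip": 1},
    {"x": 0,"y": 0,"z": -0.16,"ax": 0,"ay": 0,"az": 0,"grip": 1},
    {"x": 0,"y": 0.04,"z": -0.23,"ax": 0,"ay": 0,"az": 0,"grip": 1},
    {"x": -0.01,"y": 0.13,"z": -0.24,"ax": 0,"ay": 0,"az": 0,"grip": 1},
    {"x": -0.025,"y": 0.22,"z": -0.24,"ax": 0,"ay": 0,"az": 0,"grip": 1},
    {"x": -0.04,"y": 0.32,"z": -0.24,"ax": 0,"ay": 0,"az": 0,"grip": 1},
    {"x": -0.055,"y": 0.42,"z": -0.24,"ax": 0,"ay": 0,"az": 0,"grip": 1},
    {"x": -0.07,"y": 0.52,"z": -0.24,"ax": 0,"ay": 0,"az": 0,"grip": 1},
    {"x": -0.085,"y": 0.62,"z": -0.24,"ax": 0,"ay": 0,"az": 0,"grip": 1},
    {"x": -0.1,"y": 0.72,"z": -0.24,"ax": 0,"ay": 0,"az": 0,"grip": 1},
    {"x": -0.11,"y": 0.82,"z": -0.24,"ax": 0,"ay": 0,"az": 0,"grip": 1},
    {"x": -0.121,"y": 0.899,"z": -0.23,"ax": 0,"ay": 0,"az": 0,"grip": 1}
  ]
}}

```text
time: 32.9
tool_pos: [0.5031, 0.1341, 0.1482]
tcp_rot: [0.109, 3.136, 0.004]
wrist_force: [0.6, -0.2, -1.3]
width: 0.626
grip_force: 43.2
```

Call:
{"api": "step_arm", "payload": {
  "series": [
    {"x": 0,"y": 0,"z": 0.06,"ax": 0,"ay": 0,"az": 0,"grip": 1},
    {"x": 0,"y": 0,"z": 0.12,"ax": 0,"ay": 0,"az": 0,"grip": 1},
    {"x": 0,"y": 0,"z": 0.17,"ax": 0,"ay": 0,"az": 0,"grip": 1},
    {"x": 0,"y": 0,"z": 0.2,"ax": 0,"ay": 0,"az": 0,"grip": 1},
    {"x": 0,"y": 0,"z": 0.21,"ax": 0,"ay": 0,"az": 0,"grip": 1},
    {"x": 0,"y": 0,"z": 0.21,"ax": 0,"ay": 0,"az": 0,"grip": 1},
    {"x": 0,"y": 0,"z": 0.21,"ax": 0,"ay": 0,"az": 0,"grip": 1},
    {"x": 0,"y": 0,"z": 0.21,"ax": 0,"ay": 0,"az": 0,"grip": 1}
  ]
}}

```text
time: 33.7
tool_pos: [0.5036, 0.1317, 0.0431]
tcp_rot: [0.111, 3.136, 0.003]
wrist_force: [-0.6, 0.0, -0.9]
width: 0.631
grip_force: 43.2
```

Run:
```python
from h import *
s=bot.read_state();print(s['tool_pos'],s['tcp_rot'],s['wrist_force'],to_tool([.5037,.1307,.0345],86.06))
```

```text
[0.50356052 0.131685   0.0431496 ] [0.11065866 3.13642306 0.0034907 ] [-0.59877272  0.01364096 -0.8798139 ] (array([-0.0004, -0.002 ,  0.0173]), array([ 0.004,  0.006, -0.003]))
```

Call:
{"api": "step_arm", "payload": {
  "series": [
    {"x": 0,"y": -0.002,"z": 0.007,"ax": 0,"ay": 0,"az": 0,"grip": 1},
    {"x": 0,"y": -0.002,"z": 0.013,"ax": 0,"ay": 0,"az": 0,"grip": 1},
    {"x": 0,"y": -0.002,"z": 0.017,"ax": 0,"ay": 0,"az": 0,"grip": 1},
    {"x": 0,"y": -0.002,"z": 0.017,"ax": 0,"ay": 0,"az": 0,"grip": 1},
    {"x": 0,"y": -0.002,"z": 0.017,"ax": 0,"ay": 0,"az": 0,"grip": 1}
  ]
}}

```text
time: 34.2
tool_pos: [0.5024, 0.1305, 0.0342]
tcp_rot: [0.11, 3.139, 0.002]
wrist_force: [-3.0, -0.8, 6.2]
width: 0.628
grip_force: 43.8
```

Call:
{"api": "step_arm", "payload": {
  "series": [
    {"x": 0,"y": 0,"z": 0,"ax": 0,"ay": 0,"az": 0,"grip": -1},
    {"x": 0,"y": 0,"z": 0,"ax": 0,"ay": 0,"az": 0,"grip": -1},
    {"x": 0,"y": 0,"z": 0,"ax": 0,"ay": 0,"az": 0,"grip": -1},
    {"x": 0,"y": 0,"z": 0,"ax": 0,"ay": 0,"az": 0,"grip": -1},
    {"x": 0,"y": 0,"z": -0.05,"ax": 0,"ay": 0,"az": 0,"grip": -1},
    {"x": 0,"y": 0,"z": -0.13,"ax": 0,"ay": 0,"az": 0,"grip": -1},
    {"x": 0,"y": 0,"z": -0.21,"ax": 0,"ay": 0,"az": 0,"grip": -1},
    {"x": 0,"y": 0,"z": -0.26,"ax": 0,"ay": 0,"az": 0,"grip": -1},
    {"x": 0,"y": 0,"z": -0.26,"ax": 0,"ay": 0,"az": 0,"grip": -1}
  ]
}}

```text
time: 35.1
tool_pos: [0.5056, 0.1311, 0.1682]
tcp_rot: [0.11, 3.13, 0.006]
wrist_force: [0.7, 0.1, 0.3]
width: 0.997
grip_force: 0.0
```

Run:
```python
from h import *
cam('top');s=bot.read_state();print(s['tool_pos'],s['tcp_rot'],to_tool([.501,-.3064,.17],86.06))
```

```text
[0.50394671 0.1307237  0.16560933] [0.11028496 3.13406214 0.00446723] (array([-0.0556, -0.8725, -0.0111]), array([ 0.006,  0.01 , -0.003]))
```

Beaker is back. Next the jar: release pose on the mat was (0.501, −0.3064, 0.0317).

Call:
{"api": "step_arm", "payload": {
  "series": [
    {"x": -0.006,"y": -0.1,"z": 0,"ax": 0,"ay": 0,"az": 0,"grip": -1},
    {"x": -0.012,"y": -0.2,"z": 0,"ax": 0,"ay": 0,"az": 0,"grip": -1},
    {"x": -0.018,"y": -0.3,"z": 0,"ax": 0,"ay": 0,"az": 0,"grip": -1},
    {"x": -0.025,"y": -0.4,"z": 0,"ax": 0,"ay": 0,"az": 0,"grip": -1},
    {"x": -0.031,"y": -0.5,"z": 0,"ax": 0,"ay": 0,"az": 0,"grip": -1},
    {"x": -0.037,"y": -0.6,"z": 0,"ax": 0,"ay": 0,"az": 0,"grip": -1},
    {"x": -0.044,"y": -0.7,"z": 0,"ax": 0,"ay": 0,"az": 0,"grip": -1},
    {"x": -0.05,"y": -0.79,"z": 0,"ax": 0,"ay": 0,"az": 0,"grip": -1},
    {"x": -0.056,"y": -0.86,"z": 0,"ax": 0,"ay": 0,"az": 0,"grip": -1},
    {"x": -0.056,"y": -0.872,"z": 0,"ax": 0,"ay": 0,"az": 0,"grip": -1},
    {"x": -0.056,"y": -0.872,"z": 0,"ax": 0,"ay": 0,"az": 0,"grip": -1},
    {"x": -0.056,"y": -0.872,"z": 0,"ax": 0,"ay": 0,"az": 0,"grip": -1}
  ]
}}

```text
time: 36.35
tool_pos: [0.4986, -0.3052, 0.1609]
tcp_rot: [-0.11, -3.138, -0.006]
wrist_force: [1.0, 0.4, -0.8]
width: 0.999
grip_force: 0.0
```

Run:
```python
from h import *
cam('top');s=bot.read_state();print(s['tool_pos'],s['tcp_rot'],to_tool([.501,-.3064,.0322],86.06))
```

```text
[ 0.49886727 -0.30489672  0.16135978] [-0.1090067  -3.13844485 -0.00501641] (array([-0.0048, -0.0035,  0.2583]), array([ 0.006, -0.003, -0.001]))
```

Call:
{"api": "step_arm", "payload": {
  "force": 40,
  "series": [
    {"x": -0.005,"y": -0.003,"z": 0.08,"ax": 0.006,"ay": -0.003,"az": 0,"grip": -1},
    {"x": -0.005,"y": -0.003,"z": 0.15,"ax": 0.006,"ay": -0.003,"az": 0,"grip": -1},
    {"x": -0.005,"y": -0.003,"z": 0.21,"ax": 0.006,"ay": -0.003,"az": 0,"grip": -1},
    {"x": -0.005,"y": -0.003,"z": 0.25,"ax": 0.006,"ay": -0.003,"az": 0,"grip": -1},
    {"x": -0.005,"y": -0.003,"z": 0.258,"ax": 0.006,"ay": -0.003,"az": 0,"grip": -1},
    {"x": -0.005,"y": -0.003,"z": 0.258,"ax": 0.006,"ay": -0.003,"az": 0,"grip": -1},
    {"x": -0.005,"y": -0.003,"z": 0.258,"ax": 0.006,"ay": -0.003,"az": 0,"grip": 1},
    {"x": -0.005,"y": -0.003,"z": 0.258,"ax": 0.006,"ay": -0.003,"az": 0,"grip": 1},
    {"x": -0.005,"y": -0.003,"z": 0.258,"ax": 0.006,"ay": -0.003,"az": 0,"grip": 1},
    {"x": -0.005,"y": -0.003,"z": 0.258,"ax": 0.006,"ay": -0.003,"az": 0,"grip": 1},
    {"x": -0.005,"y": -0.003,"z": 0.258,"ax": 0.006,"ay": -0.003,"az": 0,"grip": 1},
    {"x": -0.005,"y": -0.003,"z": 0.258,"ax": 0.006,"ay": -0.003,"az": 0,"grip": 1}
  ]
}}

```text
time: 37.6
tool_pos: [0.5035, -0.3088, 0.0356]
tcp_rot: [0.111, 3.134, -0.005]
wrist_force: [0.5, 1.0, 5.5]
width: 0.67
grip_force: 43.4
```

Call:
{"api": "step_arm", "payload": {
  "series": [
    {"x": 0,"y": 0,"z": 0,"ax": 0,"ay": 0,"az": 0,"grip": 1},
    {"x": 0,"y": 0,"z": 0,"ax": 0,"ay": 0,"az": 0,"grip": 1}
  ]
}}

```text
time: 37.8
tool_pos: [0.5035, -0.3088, 0.0356]
tcp_rot: [0.111, 3.134, -0.005]
wrist_force: [0.7, 1.0, 6.1]
width: 0.667
grip_force: 43.4
```

Run:
```python
from h import *
s=bot.read_state();p=s['tool_pos'];print(p,s['tcp_rot'],s['width'],s['grip_force'])
d=p-np.array([.501,-.3064,.0317]);d[1]=0;T=np.array([.4896,.0286,.0325])+d;T[2]+=.0005;print(d,T,to_tool(T))
```

```text
[ 0.50347291 -0.30879426  0.03564278] [ 0.11072543  3.13429364 -0.00479664] 0.6667364926747636 43.41397960610266
[0.00247291 0.         0.00394278] [0.49207291 0.0286     0.03694278] [ 0.0703  0.6715 -0.0049]
```

Call:
{"api": "step_arm", "payload": {
  "series": [
    {"x": 0,"y": 0,"z": -0.08,"ax": 0,"ay": 0,"az": 0,"grip": 1},
    {"x": 0,"y": 0,"z": -0.16,"ax": 0,"ay": 0,"az": 0,"grip": 1},
    {"x": 0,"y": 0.04,"z": -0.23,"ax": 0,"ay": 0,"az": 0,"grip": 1},
    {"x": 0.01,"y": 0.13,"z": -0.24,"ax": 0,"ay": 0,"az": 0,"grip": 1},
    {"x": 0.02,"y": 0.22,"z": -0.24,"ax": 0,"ay": 0,"az": 0,"grip": 1},
    {"x": 0.03,"y": 0.32,"z": -0.24,"ax": 0,"ay": 0,"az": 0,"grip": 1},
    {"x": 0.045,"y": 0.42,"z": -0.24,"ax": 0,"ay": 0,"az": 0,"grip": 1},
    {"x": 0.055,"y": 0.52,"z": -0.24,"ax": 0,"ay": 0,"az": 0,"grip": 1},
    {"x": 0.065,"y": 0.61,"z": -0.24,"ax": 0,"ay": 0,"az": 0,"grip": 1},
    {"x": 0.0705,"y": 0.665,"z": -0.24,"ax": 0,"ay": 0,"az": 0,"grip": 1},
    {"x": 0.0705,"y": 0.6715,"z": -0.18,"ax": 0,"ay": 0,"az": 0,"grip": 1},
    {"x": 0.0705,"y": 0.6715,"z": -0.12,"ax": 0,"ay": 0,"az": 0,"grip": 1}
  ]
}}

```text
time: 39.0
tool_pos: [0.4914, 0.0308, 0.0937]
tcp_rot: [0.106, 3.134, -0.002]
wrist_force: [0.5, -0.1, -1.4]
width: 0.668
grip_force: 43.8
```

Call:
{"api": "step_arm", "payload": {
  "series": [
    {"x": 0,"y": 0,"z": 0.06,"ax": 0,"ay": 0,"az": 0,"grip": 1},
    {"x": 0,"y": 0,"z": 0.095,"ax": 0,"ay": 0,"az": 0,"grip": 1},
    {"x": 0,"y": 0,"z": 0.105,"ax": 0,"ay": 0,"az": 0,"grip": 1},
    {"x": 0,"y": 0,"z": 0.105,"ax": 0,"ay": 0,"az": 0,"grip": 1},
    {"x": 0,"y": 0,"z": 0.105,"ax": 0,"ay": 0,"az": 0,"grip": 1},
    {"x": 0,"y": 0,"z": 0.105,"ax": 0,"ay": 0,"az": 0,"grip": 1},
    {"x": 0,"y": 0,"z": 0.105,"ax": 0,"ay": 0,"az": 0,"grip": 1},
    {"x": 0,"y": 0,"z": 0.105,"ax": 0,"ay": 0,"az": 0,"grip": 1},
    {"x": 0,"y": 0,"z": 0.105,"ax": 0,"ay": 0,"az": 0,"grip": 1}
  ]
}}

```text
time: 39.9
tool_pos: [0.4906, 0.0294, 0.0408]
tcp_rot: [0.11, 3.137, -0.003]
wrist_force: [-0.3, 0.7, -1.4]
width: 0.666
grip_force: 43.7
```

Run:
```python
from h import *
s=bot.read_state();print(s['tool_pos'],s['tcp_rot'],s['wrist_force'],to_tool([.4918,.0286,.0371],86.06))
```

```text
[0.49061109 0.02935505 0.04082435] [ 1.10408146e-01  3.13680355e+00 -2.53630844e-03] [-0.29630875  0.73204462 -1.38865788] (array([-0.0025, -0.0013,  0.0075]), array([-0.003,  0.006, -0.003]))
```

Call:
{"api": "step_arm", "payload": {
  "series": [
    {"x": -0.0025,"y": -0.0015,"z": 0.003,"ax": 0,"ay": 0,"az": 0,"grip": 1},
    {"x": -0.0025,"y": -0.0015,"z": 0.006,"ax": 0,"ay": 0,"az": 0,"grip": 1},
    {"x": -0.0025,"y": -0.0015,"z": 0.007,"ax": 0,"ay": 0,"az": 0,"grip": 1},
    {"x": -0.0025,"y": -0.0015,"z": 0.007,"ax": 0,"ay": 0,"az": 0,"grip": 1},
    {"x": -0.0025,"y": -0.0015,"z": 0.007,"ax": 0,"ay": 0,"az": 0,"grip": 1}
  ]
}}

```text
time: 40.4
tool_pos: [0.4914, 0.0285, 0.0368]
tcp_rot: [0.11, 3.138, -0.003]
wrist_force: [-0.5, 0.3, -1.1]
width: 0.667
grip_force: 43.9
```

Call:
{"api": "step_arm", "payload": {
  "series": [
    {"x": 0,"y": 0,"z": 0,"ax": 0,"ay": 0,"az": 0,"grip": -1},
    {"x": 0,"y": 0,"z": 0,"ax": 0,"ay": 0,"az": 0,"grip": -1},
    {"x": 0,"y": 0,"z": 0,"ax": 0,"ay": 0,"az": 0,"grip": -1},
    {"x": 0,"y": 0,"z": 0,"ax": 0,"ay": 0,"az": 0,"grip": -1},
    {"x": 0,"y": 0,"z": -0.05,"ax": 0,"ay": 0,"az": 0,"grip": -1},
    {"x": 0,"y": 0,"z": -0.13,"ax": 0,"ay": 0,"az": 0,"grip": -1},
    {"x": 0,"y": 0,"z": -0.21,"ax": 0,"ay": 0,"az": 0,"grip": -1},
    {"x": -0.01,"y": -0.03,"z": -0.26,"ax": 0,"ay": 0,"az": 0,"grip": -1},
    {"x": -0.04,"y": -0.11,"z": -0.26,"ax": 0,"ay": 0,"az": 0,"grip": -1},
    {"x": -0.075,"y": -0.2,"z": -0.26,"ax": 0,"ay": 0,"az": 0,"grip": -1},
    {"x": -0.11,"y": -0.29,"z": -0.26,"ax": 0,"ay": 0,"az": 0,"grip": -1},
    {"x": -0.145,"y": -0.38,"z": -0.26,"ax": 0,"ay": 0,"az": 0,"grip": -1}
  ]
}}

```text
time: 41.6
tool_pos: [0.5506, -0.1676, 0.1677]
tcp_rot: [0.11, 3.137, -0.003]
wrist_force: [0.3, 0.5, 0.6]
width: 1.004
grip_force: 0.0
```

Call:
{"api": "step_arm", "payload": {
  "series": [
    {"x": -0.035,"y": -0.09,"z": 0,"ax": 0,"ay": 0,"az": 0,"grip": -1},
    {"x": -0.065,"y": -0.18,"z": 0,"ax": 0,"ay": 0,"az": 0,"grip": -1},
    {"x": -0.095,"y": -0.263,"z": 0,"ax": 0,"ay": 0,"az": 0,"grip": -1},
    {"x": -0.095,"y": -0.263,"z": 0,"ax": 0,"ay": 0,"az": 0,"grip": -1},
    {"x": -0.095,"y": -0.263,"z": 0.08,"ax": 0,"ay": 0,"az": 0,"grip": -1},
    {"x": -0.095,"y": -0.263,"z": 0.12,"ax": 0,"ay": 0,"az": 0,"grip": -1},
    {"x": -0.095,"y": -0.263,"z": 0.12,"ax": 0,"ay": 0,"az": 0,"grip": -1},
    {"x": -0.095,"y": -0.263,"z": 0.12,"ax": 0,"ay": 0,"az": 0,"grip": -1},
    {"x": -0.095,"y": -0.263,"z": 0.12,"ax": 0,"ay": 0,"az": 0,"grip": -1},
    {"x": -0.095,"y": -0.263,"z": 0.12,"ax": 0,"ay": 0,"az": 0,"grip": -1}
  ]
}}

```text
time: 42.6
tool_pos: [0.5898, -0.3009, 0.1099]
tcp_rot: [0.11, 3.134, -0.005]
wrist_force: [0.3, 0.7, 0.1]
width: 1.001
grip_force: 0.0
```

Run:
```python
from h import *
s=bot.read_state();print(s['tool_pos'],s['tcp_rot'],s['wrist_force'],to_tool([.589,-.3004,.0268],86.06))
```

```text
[ 0.58979487 -0.30087824  0.10989524] [ 0.10968083  3.13449092 -0.00507369] [0.31503575 0.71314485 0.10091424] (array([0.0025, 0.0014, 0.1662]), array([-0.006,  0.01 , -0.002]))
```

Call:
{"api": "step_arm", "payload": {
  "force": 40,
  "series": [
    {"x": 0.002,"y": 0.001,"z": 0.07,"ax": -0.005,"ay": 0.008,"az": 0,"grip": -1},
    {"x": 0.002,"y": 0.001,"z": 0.13,"ax": -0.005,"ay": 0.008,"az": 0,"grip": -1},
    {"x": 0.002,"y": 0.001,"z": 0.16,"ax": -0.005,"ay": 0.008,"az": 0,"grip": -1},
    {"x": 0.002,"y": 0.001,"z": 0.166,"ax": -0.005,"ay": 0.008,"az": 0,"grip": -1},
    {"x": 0.002,"y": 0.001,"z": 0.166,"ax": -0.005,"ay": 0.008,"az": 0,"grip": -1},
    {"x": 0.002,"y": 0.001,"z": 0.166,"ax": -0.005,"ay": 0.008,"az": 0,"grip": 1},
    {"x": 0.002,"y": 0.001,"z": 0.166,"ax": -0.005,"ay": 0.008,"az": 0,"grip": 1},
    {"x": 0.002,"y": 0.001,"z": 0.166,"ax": -0.005,"ay": 0.008,"az": 0,"grip": 1},
    {"x": 0.002,"y": 0.001,"z": 0.166,"ax": -0.005,"ay": 0.008,"az": 0,"grip": 1},
    {"x": 0.002,"y": 0.001,"z": 0.166,"ax": -0.005,"ay": 0.008,"az": 0,"grip": 1},
    {"x": 0.002,"y": 0.001,"z": 0.166,"ax": -0.005,"ay": 0.008,"az": 0,"grip": 1},
    {"x": 0.002,"y": 0.001,"z": 0.166,"ax": -0.005,"ay": 0.008,"az": 0,"grip": 1}
  ]
}}

```text
time: 43.8
tool_pos: [0.589, -0.3007, 0.0266]
tcp_rot: [0.111, 3.139, -0.0]
wrist_force: [-0.4, 0.6, 7.2]
width: 0.595
grip_force: 42.5
```

Call:
{"api": "step_arm", "payload": {
  "series": [
    {"x": 0,"y": 0,"z": 0,"ax": 0,"ay": 0,"az": 0,"grip": 1}
  ]
}}

```text
time: 43.9
tool_pos: [0.589, -0.3007, 0.0266]
tcp_rot: [0.11, 3.139, -0.0]
wrist_force: [0.4, 1.0, 6.0]
width: 0.596
grip_force: 42.5
```

Run:
```python
from h import *
s=bot.read_state();p=s['tool_pos'];print(p,s['tcp_rot'],s['width'],s['grip_force'])
# released on the mat at about .0266 when touching (tray pick .0276, floor 1 mm lower)
d=p-np.array([.589,-.3004,.0266]);d[1]=0;T=np.array([.484,-.0848,.0276])+d;T[2]+=.0005;print(d,T,to_tool(T))
```

```text
[ 0.58902309 -0.30072925  0.02660135] [ 1.10495624e-01  3.13885522e+00 -3.74701078e-04] 0.5960234147442659 42.540563784423284
[2.30879149e-05 0.00000000e+00 1.34539026e-06] [ 0.48402309 -0.0848      0.02810135] [ 0.2398  0.416  -0.0033]
```

Call:
{"api": "step_arm", "payload": {
  "series": [
    {"x": 0,"y": 0,"z": -0.08,"ax": 0,"ay": 0,"az": 0,"grip": 1},
    {"x": 0,"y": 0,"z": -0.16,"ax": 0,"ay": 0,"az": 0,"grip": 1},
    {"x": 0.02,"y": 0.03,"z": -0.23,"ax": 0,"ay": 0,"az": 0,"grip": 1},
    {"x": 0.07,"y": 0.11,"z": -0.245,"ax": 0,"ay": 0,"az": 0,"grip": 1},
    {"x": 0.12,"y": 0.19,"z": -0.245,"ax": 0,"ay": 0,"az": 0,"grip": 1},
    {"x": 0.17,"y": 0.27,"z": -0.245,"ax": 0,"ay": 0,"az": 0,"grip": 1},
    {"x": 0.21,"y": 0.35,"z": -0.245,"ax": 0,"ay": 0,"az": 0,"grip": 1},
    {"x": 0.24,"y": 0.41,"z": -0.245,"ax": 0,"ay": 0,"az": 0,"grip": 1},
    {"x": 0.24,"y": 0.418,"z": -0.2,"ax": 0,"ay": 0,"az": 0,"grip": 1},
    {"x": 0.24,"y": 0.418,"z": -0.14,"ax": 0,"ay": 0,"az": 0,"grip": 1},
    {"x": 0.24,"y": 0.418,"z": -0.09,"ax": 0,"ay": 0,"az": 0,"grip": 1},
    {"x": 0.24,"y": 0.418,"z": -0.05,"ax": 0,"ay": 0,"az": 0,"grip": 1}
  ]
}}

```text
time: 45.1
tool_pos: [0.4813, -0.0826, 0.0484]
tcp_rot: [-0.109, -3.136, -0.002]
wrist_force: [-0.6, 0.3, -1.6]
width: 0.592
grip_force: 42.8
```

Call:
{"api": "step_arm", "payload": {
  "series": [
    {"x": 0,"y": 0,"z": 0.02,"ax": 0,"ay": 0,"az": 0,"grip": 1},
    {"x": 0,"y": 0,"z": 0.035,"ax": 0,"ay": 0,"az": 0,"grip": 1},
    {"x": 0,"y": 0,"z": 0.035,"ax": 0,"ay": 0,"az": 0,"grip": 1},
    {"x": 0,"y": 0,"z": 0.035,"ax": 0,"ay": 0,"az": 0,"grip": 1},
    {"x": 0,"y": 0,"z": 0.035,"ax": 0,"ay": 0,"az": 0,"grip": 1},
    {"x": 0,"y": 0,"z": 0.035,"ax": 0,"ay": 0,"az": 0,"grip": 1},
    {"x": 0,"y": 0,"z": 0.035,"ax": 0,"ay": 0,"az": 0,"grip": 1}
  ]
}}

```text
time: 45.8
tool_pos: [0.4832, -0.0833, 0.0333]
tcp_rot: [-0.111, -3.139, -0.001]
wrist_force: [0.8, -0.5, -1.7]
width: 0.591
grip_force: 42.8
```

Run:
```python
from h import *
s=bot.read_state();print(s['tool_pos'],s['tcp_rot'],s['wrist_force'],to_tool([.484,-.0838,.0281],86.06))
```

```text
[ 0.4832216  -0.08331234  0.03327322] [-1.10531628e-01 -3.13881953e+00 -1.39308341e-03] [ 0.79616291 -0.54317907 -1.74929867] (array([-0.0016, -0.0009,  0.0103]), array([ 0.002, -0.002, -0.003]))
```

Call:
{"api": "step_arm", "payload": {
  "series": [
    {"x": -0.0015,"y": -0.001,"z": 0.004,"ax": 0,"ay": 0,"az": 0,"grip": 1},
    {"x": -0.0015,"y": -0.001,"z": 0.008,"ax": 0,"ay": 0,"az": 0,"grip": 1},
    {"x": -0.0015,"y": -0.001,"z": 0.01,"ax": 0,"ay": 0,"az": 0,"grip": 1},
    {"x": -0.0015,"y": -0.001,"z": 0.01,"ax": 0,"ay": 0,"az": 0,"grip": 1},
    {"x": -0.0015,"y": -0.001,"z": 0.01,"ax": 0,"ay": 0,"az": 0,"grip": 1}
  ]
}}

```text
time: 46.3
tool_pos: [0.4833, -0.0837, 0.0276]
tcp_rot: [-0.11, -3.137, -0.002]
wrist_force: [-1.1, 0.4, 1.5]
width: 0.598
grip_force: 43.0
```

Call:
{"api": "step_arm", "payload": {
  "series": [
    {"x": 0,"y": 0,"z": 0,"ax": 0,"ay": 0,"az": 0,"grip": -1},
    {"x": 0,"y": 0,"z": 0,"ax": 0,"ay": 0,"az": 0,"grip": -1},
    {"x": 0,"y": 0,"z": 0,"ax": 0,"ay": 0,"az": 0,"grip": -1},
    {"x": 0,"y": 0,"z": 0,"ax": 0,"ay": 0,"az": 0,"grip": -1},
    {"x": 0,"y": 0,"z": -0.05,"ax": 0,"ay": 0,"az": 0,"grip": -1},
    {"x": 0,"y": 0,"z": -0.13,"ax": 0,"ay": 0,"az": 0,"grip": -1},
    {"x": 0,"y": 0,"z": -0.22,"ax": 0,"ay": 0,"az": 0,"grip": -1},
    {"x": 0,"y": 0,"z": -0.31,"ax": 0,"ay": 0,"az": 0,"grip": -1},
    {"x": 0,"y": 0,"z": -0.4,"ax": 0,"ay": 0,"az": 0,"grip": -1},
    {"x": 0,"y": 0.06,"z": -0.49,"ax": 0,"ay": 0,"az": 0,"grip": -1},
    {"x": 0,"y": 0.12,"z": -0.56,"ax": 0,"ay": 0,"az": 0,"grip": -1},
    {"x": 0,"y": 0.12,"z": -0.605,"ax": 0,"ay": 0,"az": 0,"grip": -1}
  ]
}}

```text
time: 47.5
tool_pos: [0.4894, -0.0216, 0.3344]
tcp_rot: [0.106, 3.136, 0.004]
wrist_force: [-0.9, -0.9, -0.3]
width: 0.997
grip_force: 0.0
```

Call:
{"api": "step_arm", "payload": {
  "series": [
    {"x": 0,"y": 0,"z": 0,"ax": 0,"ay": 0,"az": -0.13,"grip": -1},
    {"x": 0,"y": 0,"z": 0,"ax": 0,"ay": 0,"az": -0.13,"grip": -1},
    {"x": 0,"y": 0,"z": 0,"ax": 0,"ay": 0,"az": -0.13,"grip": -1},
    {"x": 0,"y": 0,"z": 0,"ax": 0,"ay": 0,"az": -0.13,"grip": -1},
    {"x": 0,"y": 0,"z": 0,"ax": 0,"ay": 0,"az": -0.13,"grip": -1},
    {"x": 0,"y": 0,"z": 0,"ax": 0,"ay": 0,"az": -0.13,"grip": -1}
  ]
}}

```text
time: 48.1
tool_pos: [0.4879, -0.0244, 0.3295]
tcp_rot: [-0.005, -3.138, -0.002]
wrist_force: [-0.5, 0.2, -0.2]
width: 1.001
grip_force: 0.0
```

Run:
```python
from h import *
import pickle
w=cam('wrist','w14');sc=cam('scene');c3=pickle.load(open('w3.pkl','rb'))
pickle.dump(w,open('w14.pkl','wb'));print(bot.read_state()['tool_pos'])
r=lambda i:cv2.resize(i,(400,300),interpolation=cv2.INTER_CUBIC)
cv2.imwrite('pics/m8.png',np.vstack([np.hstack([r(c3['img'][100:310,180:460]),r(w['img'][100:310,180:460])]),np.hstack([r(sc['img'][215:320,410:550]),r(sc['img'][160:370,160:440])])])[...,::-1])
```

```text
[ 0.48808888 -0.02434222  0.32978346]
```

View pics/m8.png

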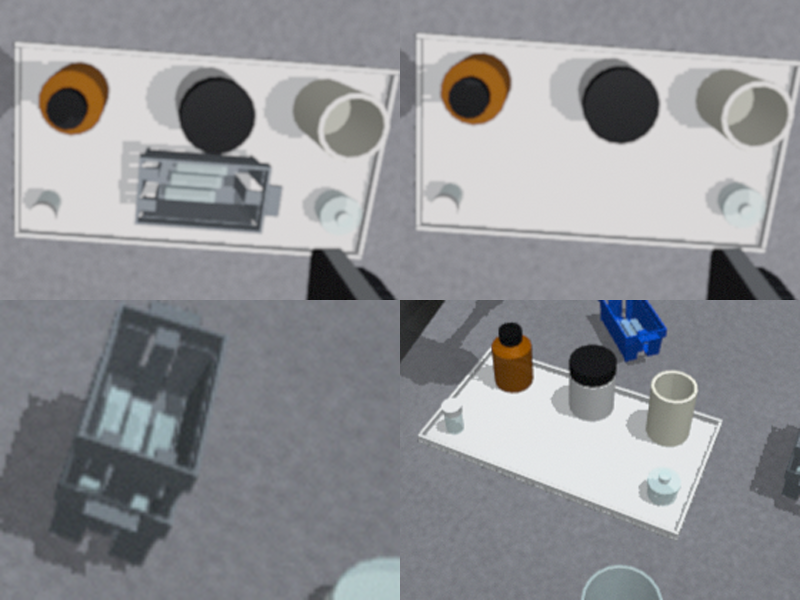

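All three vessels stand upright in their old spots. Against the first view they match the tray within about 1–2 px: the cap moved (67,107)→(69,97) while the camera shift alone accounts for about (1,−9). The stack, vial and dish are undisturbed. Handing in.

```bash
python3 -c "
from workcell import bot
print(bot.finish_job())"
```

```text
the job is handed in; nothing more can be done
None
```

The job is handed in, at about 48 s of the 141 s allowed: the bin sits level on its twin's ledges, turned end for end, and by the last pictures the bottle, jar and beaker stand upright back in their tray spots to within about 2 mm, with the vial and dish unmoved; setting the bottle on the mat gave a brief 75 N at the wrist, under the 120 N limit.

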